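# Stir the drying beads and close the pot

## Task

The washed glass beads are drying in the bench pot: take the wooden stirrer from its forked stand and stir them, its foot down on the floor of the pot and sweeping right round along the wall, until every one has been shifted well away from where it lay. Then hang the stirrer back in its fork and push the slip lid fully home over the pot's collar. Touch the beads only with the stirrer, keep them in the pot, and leave the pail, the pliers and the bench brush alone.

Things in the scene. Friction and masses are not known exactly. Their poses are not given: they have to be found in the camera images.
- pot: electric drying pot, fixed to the bench, open on top. White round housing 180 mm across, 75 mm high; from it stands the bare metal collar of the pot, 138 mm outside, 128 mm inside, rim 103 mm above the bench. Origin on the bench on the pot's axis; z up; black panel and control knob on the -x side (to 110 mm from the axis), mains inlet on the +x side.
- pot_floor (a point): centre of the pot's flat inner floor, 35 mm above the bench; the inside is an upright cylinder 128 mm wide (127 mm clear) and 68 mm deep.
- stirrer: turned wooden stirrer, round about its z axis, 146 mm long, about 90 g. Origin at the foot's lowest point. Foot: flat-ended drum 34 mm wide, 46 mm high with its taper; then a 14 mm neck; from 100 to 146 mm up the grip, a cylinder 32 mm thick whose flat underside hangs on the fork. Starts hanging upright, origin 25 mm above the bench; take it from above by the grip.
- stand: steel forked stand, fixed. Origin on the bench below the seat; z up. Base plate 110 x 100 x 12 mm. Two level prongs, top 125 mm up, 9 mm thick, along x from -32 to 36 mm; the 20 mm slot between is open at the -x end, closed at x = 31 mm (post at x = 45). Nothing stands higher. The stirrer's foot cannot pass up through the slot: its neck goes in and out by the open -x end.
- stand_seat (a point): the place where the stirrer hangs: middle of the slot, at the top face of the prongs, 125 mm above the bench; its x axis points from the slot's open end to its closed end.
- lid: pressed steel slip lid, loose, lying skirt down on the bench, about 160 g. Origin at the centre of the skirt's lower edge; z up. Skirt 150 mm outside, 144 mm inside, 24 mm deep; top plate to 30 mm; black knob 32 mm thick from 38 to 62 mm up on an 18 mm stem. Slides over the pot's collar with about 2 mm to spare all round; home, its origin is 79 mm above the bench.
- bead1: round glass bead, one of seven in the pot (four round, 26 mm across; three drums, 25 mm across and 22 mm high; about 25 g each, slippery). Origin at its centre.
- bead2: drum-shaped glass bead, one of seven in the pot (four round, 26 mm across; three drums, 25 mm across and 22 mm high; about 25 g each, slippery). Origin at its centre.
- bead3: round glass bead, one of seven in the pot (four round, 26 mm across; three drums, 25 mm across and 22 mm high; about 25 g each, slippery). Origin at its centre.
- bead4: drum-shaped glass bead, one of seven in the pot (four round, 26 mm across; three drums, 25 mm across and 22 mm high; about 25 g each, slippery). Origin at its centre.
- bead5: round glass bead, one of seven in the pot (four round, 26 mm across; three drums, 25 mm across and 22 mm high; about 25 g each, slippery). Origin at its centre.
- bead6: drum-shaped glass bead, one of seven in the pot (four round, 26 mm across; three drums, 25 mm across and 22 mm high; about 25 g each, slippery). Origin at its centre.
- bead7: round glass bead, one of seven in the pot (four round, 26 mm across; three drums, 25 mm across and 22 mm high; about 25 g each, slippery). Origin at its centre.
- pail: small teal pail with five wooden sticks, 92 mm across, up to 185 mm high; bystander. Origin at the centre of its underside.
- pliers: pliers with black handles, 160 mm long, 16 mm high, lying flat; bystander. Origin on the bench below the pivot, jaws to +x.
- bench_brush: teal bench brush, black bristles down, 150 mm wide and 65 mm high, handle to -x; bystander. Origin on the bench below the middle of the head.
Not all that is in view belongs to the job. Several things have the shape of the stirrer; the one meant has the colours described above.

How it is judged:
By the outcome, as a careful person would: the job done as asked, in the order asked, and still so for the second after the job is handed in, with the robot touching nothing.
It also fails if it takes over 72 s, if anything falls off the work surface, if the arm or the gripper's body presses on something with over 40 N, if the wrist force passes 120 N, or if a joint passes its speed limit or range.

## Robot

A 7-joint arm with a two-finger parallel gripper is mounted at the origin on the work surface. World frame = base frame: x ahead of the robot, y to its left, z up, the work surface at z = 0. Lengths are in mm, angles in rad, forces in N, time in s.
With the tool pointing down it reaches from about 350 to 900 mm from the base axis. Payload 19.9 kg.
Tool frame: the origin (TCP) lies between the finger pads; the fingertips stand 8 mm ahead of it and the grasp point (between the pads) lies 11 mm behind it (ctrl.tips_ahead is the distance from the TCP to the fingertips, in mm); z points along the fingers, y is the line along which they close (so a half turn about z gives the same grasp; the last joint's range is limited). The gripper opens to 94 mm and grips with 3 to 60 N. Pads are 16 mm wide; open, the fingers measure 119 mm over their backs; the gripper's body (75 mm by 177 mm) begins 78 mm behind the grasp point.
Start: joints at [1.065, 0.417, -0.01, 1.614, 0.005, 1.111, -0.053], TCP at [279.585, -558.956, 213.425] pointing down, gripper open.
Joint ranges: [-2.81, 2.81], [-0.39, 2.02], [-1.27, 1.25], [0.06, 2.57], [-1.19, 4.33], [0.19, 2], [-2.82, 2.82]. Speed limits (rad/s): [1.89, 1.89, 2.39, 2.39, 3.01, 3.01, 3.01].

## Interface

Orientations are given as a rotation vector (axis times angle).
In Python, from workcell import status, vision, ctrl gives the robot as it stands.
- The arm moves only by the shell command python3 -m handwheel 'ROWS' [FORCE]. ROWS is JSON, a list of rows, each an object of numbers: "tx", "ty", "tz": the shift along the world's x, y, z in m; "rx", "ry", "rz": the turn, a rotation vector about the world's x, y, z in degrees; "claw": the finger opening in m, from 0 to 0.094. In form: [{"tx": .., "ty": .., "tz": .., "rx": .., "ry": .., "rz": .., "claw": ..}, ...]. A call has 1 to 5 rows; each row shifts and turns the commanded pose from where the row before left it; what a row does not reach is not made up. A row lasts 1/10 s, in which the tool goes at most 50 mm and 8.59 degrees, less where a joint would pass 70% of its speed; a pose out of reach is approached as far as the arm can. A call is refused whole if a number of a shift passes 0.05 or a number of a turn 8.59, either way. A call with a gripper value outside its range is refused whole. The fingers move at their own pace and stop on an object; FORCE is the grip in N (left out, the last holds). Time passes only in rows, so rows that do not move let the fingers close. It gives the time, the measured TCP pose, the force, the opening and the grip force at its end, in the units of the state.
- status.get_state(): the state, without advancing time (a new reading comes with each control period).
- vision.read_camera(name): name is "side" or "top" or "wrist"; returns a dict with "img" (480x640x3 uint8, red, green, blue), "camera_matrix" (3x3 intrinsics, pixels), "eye" and "orientation" of the camera in the world. Camera axes: x right, y down, z forward; pixel columns grow to the right and rows downward; lengths in mm; the calibration is good to about 2 mm. A picture is of the moment at which its call begins. There is no depth.
- ctrl.finish_job(): hands the job in; it is judged then, once.
The state is a dict: "time": time; "qpos": joint angles; "qvel": joint speeds; "joint_torque": joint torques, N m; "ee_pos": TCP position; "eef_rot": TCP orientation; "contact_force": force on the tool from outside, world axes, zero at the start; "torque": the same for the moment, N m; "finger_gap": opening from 0.0 (shut) to 1.0 (fully open); "finger_force": force on a finger pad.
Only numpy, scipy, OpenCV 4.12 (cv2) and the standard library are available. Lean on these libraries where they do the work, as an engineer would, in place of code of your own. Each camera call takes 0.05 s, during which the arm holds its last target. There are 200 camera calls.

## Working session

There is one attempt and no reset: what is moved stays moved. The work goes in short steps, Python scripts to look and compute and a shell command to move; the robot and the scene stay as the last step left them, time stands still between calls to the robot, and variables do not carry over. Pictures are saved under pics/ and viewed, at most 10 in all, crops included, and the job is handed in when it is done.

```bash
ls; mkdir -p pics; cat > h.py <<'E'
import numpy as np, cv2
from scipy.spatial.transform import Rotation as R
from workcell import status, vision, ctrl
def cam(n,save=None):
    c=vision.read_camera(n)
    if save: cv2.imwrite('pics/'+save,c['img'][:,:,::-1]); np.savez('pics/'+save[:-4]+'.npz',**{k:np.array(c[k]) for k in('img','camera_matrix','eye','orientation')})
    return c
def rot(c):
    o=np.array(c['orientation'],float)
    return o if o.shape==(3,3) else R.from_rotvec(o).as_matrix()
def ray(c,u,v):
    return rot(c)@np.linalg.solve(np.array(c['camera_matrix']),[u,v,1.])
def onz(c,u,v,z):
    e=np.array(c['eye'],float);d=ray(c,u,v);return e+d*(z-e[2])/d[2]
def proj(c,p):
    q=np.array(c['camera_matrix'])@(rot(c).T@(np.array(p,float)-np.array(c['eye'])));return q[:2]/q[2]
def two(c1,p1,c2,p2):
    d1,d2=[d/np.linalg.norm(d) for d in(ray(c1,*p1),ray(c2,*p2))];e1,e2=np.array(c1['eye']),np.array(c2['eye'])
    s=np.linalg.lstsq(np.c_[d1,-d2],e2-e1,rcond=None)[0]
    a,b=e1+d1*s[0],e2+d2*s[1];return (a+b)/2,np.linalg.norm(a-b)
def load(n): return dict(np.load('pics/'+n+'.npz'))
E
python3 - <<'E'
from h import *
for n in('side','top'):
    c=cam(n,n+'0.png');print(n,c['eye'],c['orientation'],c['camera_matrix'])
E
```

```text
pics
side [  167.59379689 -1186.43129457   979.48065753] [-2.12608716  0.34836445 -0.19062288] [[556.27971658   0.         315.74920397]
 [  0.         556.27971658 231.21348032]
 [  0.           0.           1.        ]]
top [ 485.30175239   89.08432591 1357.01675184] [-2.19659286  2.20161755 -0.07370661] [[569.99607899   0.         312.26116894]
 [  0.         569.99607899 235.35615699]
 [  0.           0.           1.        ]]
```

View pics/side0.png

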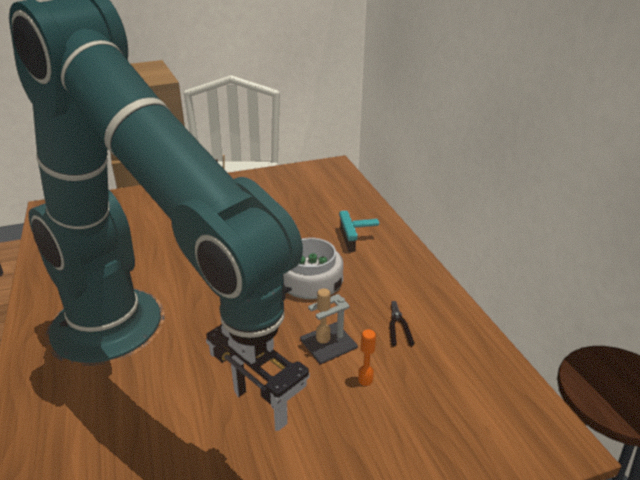

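View pics/top0.png

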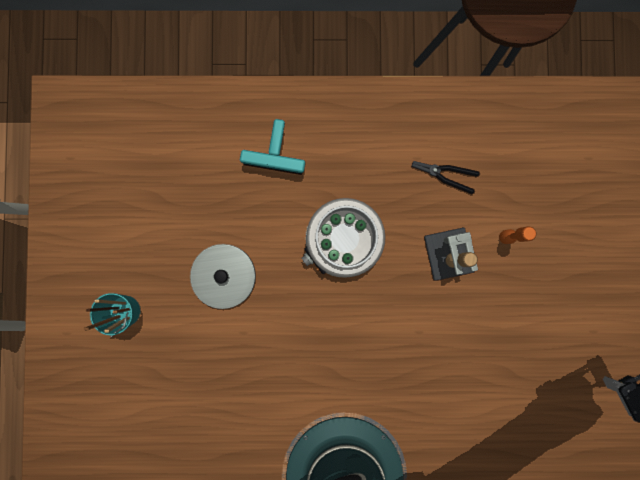

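The top view shows the pot at (345,238) with its beads in a horseshoe, the lid at (222,277), the brush at (273,160), the pliers at (445,177) and the pail at (113,314). Two things have the stirrer's shape. One is wooden and hangs in the stand, at (468,260) top and (323,315) side. The other is orange and free-standing, at (525,234) top and (367,357) side. The wooden one in the fork fits the description. I'll enlarge to confirm.

```bash
python3 - <<'E'
from h import *
t=load('top0');s=load('side0')
a=cv2.resize(t['img'][190:310,290:550][:,:,::-1],None,fx=3,fy=3,interpolation=cv2.INTER_CUBIC)
a=a[:, :780]
b=cv2.resize(s['img'][220:395,270:430][:,:,::-1],None,fx=3,fy=3,interpolation=cv2.INTER_CUBIC)
A=cv2.resize(t['img'][215:295,415:545][:,:,::-1],(400,246),interpolation=cv2.INTER_CUBIC)
B=cv2.resize(t['img'][190:290,295:395][:,:,::-1],(279,279),interpolation=cv2.INTER_CUBIC)
o=np.zeros((525,800,3),np.uint8);o[:246,:400]=A;o[246:525,:279]=B;C=cv2.resize(s['img'][265:395,290:388][:,:,::-1],(395,524),interpolation=cv2.INTER_CUBIC);o[:524,405:]=C
cv2.imwrite('pics/crop1.png',o)
E
```

```text
(no output)
```

View pics/crop1.png

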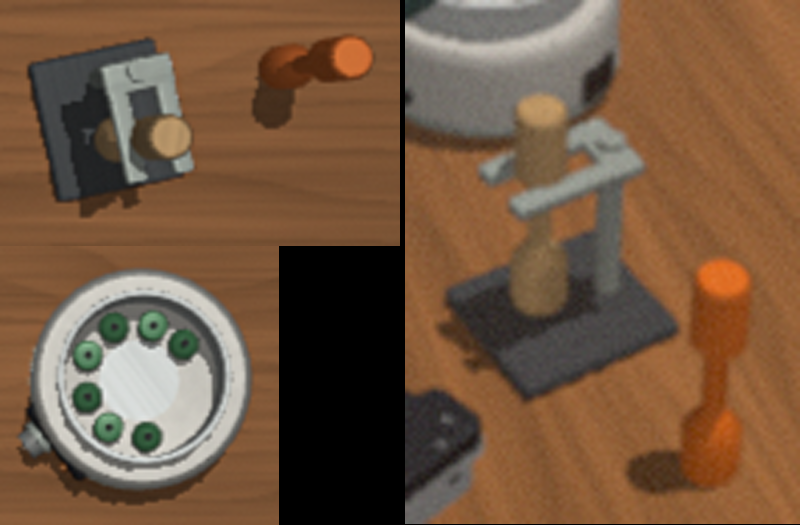

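The crop confirms it: wooden stirrer in the fork, which opens towards the robot, and an orange decoy beside the stand. The gap in the bead horseshoe is at the lower right of the pot. Next I measure.

```bash
python3 - <<'E'
from h import *
t=load('top0');s=load('side0')
def blobs(img,lo,hi,box,n=3):
    h=cv2.cvtColor(img,cv2.COLOR_RGB2HSV);m=cv2.inRange(h,lo,hi);z=np.zeros_like(m);x0,y0,x1,y1=box;z[y0:y1,x0:x1]=m[y0:y1,x0:x1]
    cs=sorted(cv2.findContours(z,0,2)[0],key=cv2.contourArea)[::-1][:n];return cs
for nm,p in(('grip top',(469.5,259.5)),('prong closed',(460,238)),('base',(451,255))):
    print(nm,t['img'][int(p[1]),int(p[0])],cv2.cvtColor(t['img'],cv2.COLOR_RGB2HSV)[int(p[1]),int(p[0])])
print(cv2.cvtColor(s['img'],cv2.COLOR_RGB2HSV)[292,323])
# grip top, two views
for n,(a,b) in {'gripTop':((470.0,259.5),(323.4,291.5)),'forkClosedMid':((460.2,237.5),(339,299.5))}.items():
    print(n,two(t,a,s,b))
# prong mask top
cs=blobs(t['img'],(60,0,110),(120,70,255),(445,230,485,285))
for c in cs: print('prong',cv2.contourArea(c),cv2.minAreaRect(c))
# lid and pot circles
for nm,box in(('lid',(180,235,265,315)),('pot',(295,190,395,285))):
    for c in blobs(t['img'],(0,0,110),(180,60,255),box,2):
        if len(c)>5: print(nm,cv2.contourArea(c),cv2.minEnclosingCircle(c),cv2.fitEllipse(c))
k=blobs(t['img'],(0,0,0),(180,255,60),(205,260,240,295),1)
print('knob',cv2.contourArea(k[0]),cv2.minEnclosingCircle(k[0]))
print('lid z30',onz(t,222.5,277,30),'knob z62',onz(t,221,277,62))
for c in blobs(t['img'],(50,60,40),(90,255,255),(310,200,380,275),9):
    if cv2.contourArea(c)>15:
        u=cv2.minEnclosingCircle(c)[0];print('bead',np.round(u),cv2.contourArea(c),np.round(onz(t,*u,48)))
E
```

```text
grip top [179 146 103] [ 17 108 179]
prong closed [149 154 147] [ 51  12 154]
base [87 74 57] [17 88 87]
[ 16 117 191]
gripTop (array([ 500.73146814, -254.46000906,  170.1108591 ]), np.float64(1.9775669790256996))
forkClosedMid (array([ 546.24449105, -245.50044651,  127.47679743]), np.float64(3.6135236304196656))
prong 19.0 ((454.0, 260.5), (15.0, 4.0), 90.0)
prong 13.0 ((468.37158203125, 240.2385711669922), (16.378829956054688, 4.214436054229736), 73.3007583618164)
prong 13.0 ((473.550048828125, 268.1499938964844), (3.7947328090667725, 4.743415832519531), 71.56504821777344)
lid 3183.0 ((222.1351318359375, 275.7567443847656), 32.52736282348633) ((222.02305603027344, 275.8336486816406), (63.26587677001953, 64.15923309326172), 44.060340881347656)
pot 4437.0 ((345.6443176269531, 236.3556671142578), 38.2263069152832) ((345.4416809082031, 236.4506072998047), (75.11632537841797, 75.30904388427734), 22.661836624145508)
pot 21.0 ((307.5, 258.21429443359375), 4.473371505737305) ((307.4272155761719, 259.8566589355469), (6.030961990356445, 11.171875), 158.6092529296875)
knob 135.5 ((220.92591857910156, 276.46295166015625), 7.09453821182251)
lid z30 [462.37187707 281.68939596  30.        ] knob z62 [462.93435213 280.43217168  62.        ]
bead [349. 218.] 69.5 [597. -12.  48.]
bead [335. 219.] 67.5 [596.  20.  48.]
bead [360. 225.] 65.5 [582. -37.  48.]
bead [326. 244.] 65.0 [538.  43.  48.]
bead [326. 229.] 64.5 [573.  42.  48.]
bead [333. 255.] 64.5 [513.  25.  48.]
bead [347. 258.] 57.5 [505.  -7.  48.]
```

```bash
python3 -m handwheel '[{"tx":0.022,"ty":0.03,"tz":0.01},{"tx":0.028,"ty":0.039,"tz":0.01},{"tx":0.028,"ty":0.039,"tz":0.01},{"tx":0.028,"ty":0.039,"tz":0},{"tx":0.028,"ty":0.039,"tz":0}]'
python3 -m handwheel '[{"tx":0.028,"ty":0.039},{"tx":0.028,"ty":0.039},{"tx":0.02,"ty":0.027},{"tx":0.01,"ty":0.014},{}]'
python3 - <<'E'
from h import *
w=cam('wrist','w1.png');s=status.get_state();print(s,w['eye'],R.from_rotvec(s['eef_rot']).as_matrix().round(3))
t=load('top0');print(onz(t,345.44,236.45,75),onz(t,345.44,236.45,70))
print(proj(w,[501,-254,171]),proj(w,[501,-254,125]))
E
```

```text
{'time': 0.15, 'qpos': array([ 1.06553067,  0.41786055, -0.01029247,  1.61399315,  0.00473215,
        1.11069934, -0.05299872]), 'qvel': array([-1.40722014e-03,  1.17414610e-03,  4.78080918e-04, -1.79925698e-03,
       -1.07576704e-04,  8.98742261e-04,  3.99445863e-05]), 'joint_torque': array([ 4.51538444e-04, -8.51533127e+01,  6.39350954e-01, -4.26130629e+01,
       -4.88306454e-02,  1.72194693e-02, -4.66016431e-06]), 'ee_pos': array([ 279.43553939, -558.75785588,  212.9722298 ]), 'eef_rot': array([-3.05664656e+00, -7.21788494e-01,  5.05808627e-04]), 'contact_force': array([ 0.30755163, -0.09527223,  0.0625369 ]), 'torque': array([ 0.02741971, -0.02165699,  0.03976643]), 'finger_force': 0.0, 'finger_gap': 1.0030289005431792} [ 348.30243827 -524.7168896   383.81571094] [[ 0.894  0.447 -0.001]
 [ 0.447 -0.894  0.001]
 [-0.    -0.001 -1.   ]]
[553.54580826  -0.91122047  75.        ] [553.81196725  -1.26221255  70.        ]
[-126.6350557  -542.72310543] [ -16.93958839 -374.341723  ]$[0]: bad value
$[0]: bad value
```

View pics/w1.png

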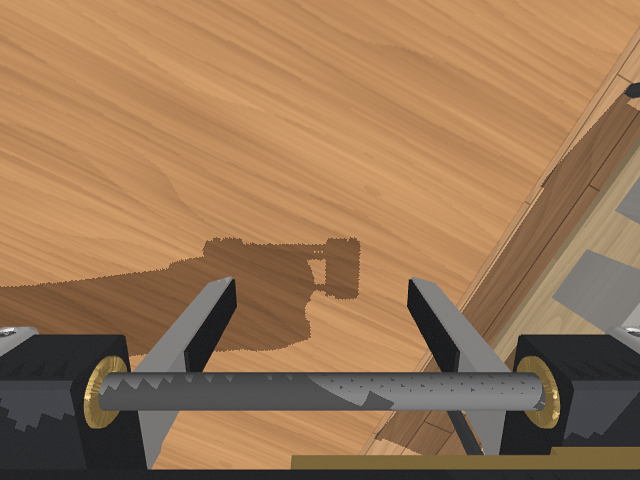

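The wrist picture shows bare bench and the gripper: the arm hasn't moved, because the rows were refused. Each row must carry all seven keys.

```bash
python3 -m handwheel '[{"tx":0.015,"ty":0.025,"tz":0.01,"rx":0,"ry":0,"rz":0,"claw":0.094},{"tx":0.022,"ty":0.038,"tz":0.02,"rx":0,"ry":0,"rz":0,"claw":0.094},{"tx":0.022,"ty":0.038,"tz":0.02,"rx":0,"ry":0,"rz":0,"claw":0.094},{"tx":0.022,"ty":0.038,"tz":0,"rx":0,"ry":0,"rz":0,"claw":0.094},{"tx":0.022,"ty":0.038,"tz":0,"rx":0,"ry":0,"rz":0,"claw":0.094}]' 20
python3 -m handwheel '[{"tx":0.022,"ty":0.038,"tz":0,"rx":0,"ry":0,"rz":0,"claw":0.094},{"tx":0.02,"ty":0.03,"tz":0,"rx":0,"ry":0,"rz":0,"claw":0.094},{"tx":0.01,"ty":0.024,"tz":0,"rx":0,"ry":0,"rz":0,"claw":0.094},{"tx":0,"ty":0,"tz":0,"rx":0,"ry":0,"rz":0,"claw":0.094},{"tx":0,"ty":0,"tz":0,"rx":0,"ry":0,"rz":0,"claw":0.094}]'
python3 - <<'E'
from h import *
w=cam('wrist','w2.png');s=status.get_state();print(s['ee_pos'],s['eef_rot'],w['eye'],w['camera_matrix'])
print(proj(w,[501,-254,171]),proj(w,[501,-254,125]),proj(w,[546,-245.5,125]))
h=cv2.cvtColor(w['img'],cv2.COLOR_RGB2HSV);m=cv2.inRange(h,(10,80,150),(22,160,255))
E
```

```text
time: 0.65
ee_pos: [383.3, -380.4, 263.9]
eef_rot: [3.057, 0.722, 0.001]
contact_force: [0.3, -0.0, -0.1]
finger_gap: 1.003
finger_force: 0.0
time: 1.15
ee_pos: [434.5, -290.0, 263.4]
eef_rot: [3.057, 0.723, -0.0]
contact_force: [-0.2, -0.3, 0.3]
finger_gap: 0.998
finger_force: 0.0
[ 434.1268972  -290.6590478   263.31233179] [-3.05773891e+00 -7.20950788e-01  6.60271621e-04] [ 503.28000377 -255.79547256  434.27133997] [[353.41090884   0.         321.45244128]
 [  0.         353.41090884 243.3808921 ]
 [  0.           0.           1.        ]]
[318.03327122 147.70860987] [318.57571387 147.44343972] [333.8726776   91.18360101]
```

View pics/w2.png

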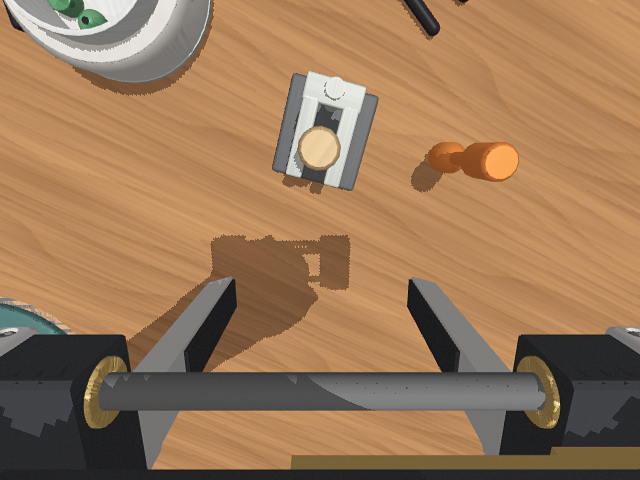

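The grip's top is at (319,148), where predicted, so the position (501,-254,170) is confirmed. The slot runs about 11.6° from world x (base edge (352,190)→(377,97)). Now I descend and grip.

```bash
python3 -m handwheel '[{"tx":0.03,"ty":0.017,"tz":0,"rx":0,"ry":0,"rz":0,"claw":0.094},{"tx":0.037,"ty":0.02,"tz":-0.01,"rx":0,"ry":0,"rz":0,"claw":0.094},{"tx":0,"ty":0,"tz":-0.035,"rx":0,"ry":0,"rz":0,"claw":0.094},{"tx":0,"ty":0,"tz":-0.035,"rx":0,"ry":0,"rz":0,"claw":0.094},{"tx":0,"ty":0,"tz":-0.025,"rx":0,"ry":0,"rz":0,"claw":0.07}]'
python3 -m handwheel '[{"tx":0,"ty":0,"tz":-0.017,"rx":0,"ry":0,"rz":0,"claw":0.06},{"tx":0,"ty":0,"tz":0,"rx":0,"ry":0,"rz":0,"claw":0.045},{"tx":0,"ty":0,"tz":0,"rx":0,"ry":0,"rz":0,"claw":0.03},{"tx":0,"ty":0,"tz":0,"rx":0,"ry":0,"rz":0,"claw":0.02},{"tx":0,"ty":0,"tz":0,"rx":0,"ry":0,"rz":0,"claw":0.0}]' 20
python3 -m handwheel '[{"tx":0,"ty":0,"tz":0,"rx":0,"ry":0,"rz":0,"claw":0.0},{"tx":0,"ty":0,"tz":0,"rx":0,"ry":0,"rz":0,"claw":0.0}]' 40
```

```text
time: 1.7
ee_pos: [500.5, -253.9, 156.1]
eef_rot: [-3.057, -0.719, 0.003]
contact_force: [1.2, -0.2, 0.4]
finger_gap: 0.947
finger_force: 0.0
time: 2.2
ee_pos: [502.0, -253.4, 142.5]
eef_rot: [3.057, 0.721, 0.002]
contact_force: [0.1, 0.2, -0.1]
finger_gap: 0.529
finger_force: 0.0
time: 2.4
ee_pos: [501.7, -253.1, 141.8]
eef_rot: [3.057, 0.722, 0.001]
contact_force: [0.0, -1.9, 1.2]
finger_gap: 0.355
finger_force: 0.6
```

```bash
python3 -m handwheel '[{"tx":0,"ty":0,"tz":0,"rx":0,"ry":0,"rz":0,"claw":0.0},{"tx":0,"ty":0,"tz":0,"rx":0,"ry":0,"rz":0,"claw":0.0},{"tx":0,"ty":0,"tz":0.003,"rx":0,"ry":0,"rz":0,"claw":0.0},{"tx":0,"ty":0,"tz":0.005,"rx":0,"ry":0,"rz":0,"claw":0.0}]' 40
```

```text
time: 2.8
ee_pos: [501.3, -252.8, 149.3]
eef_rot: [-3.057, -0.722, 0.001]
contact_force: [-0.4, 0.1, -1.4]
finger_gap: 0.336
finger_force: 40.0
```

```bash
python3 -m handwheel '[{"tx":-0.01,"ty":-0.002,"tz":0,"rx":0,"ry":0,"rz":0,"claw":0.0},{"tx":-0.018,"ty":-0.0037,"tz":0,"rx":0,"ry":0,"rz":0,"claw":0.0},{"tx":-0.02,"ty":-0.0041,"tz":0,"rx":0,"ry":0,"rz":0,"claw":0.0},{"tx":-0.015,"ty":-0.0031,"tz":0,"rx":0,"ry":0,"rz":0,"claw":0.0},{"tx":-0.004,"ty":0,"tz":0.01,"rx":0,"ry":0,"rz":0,"claw":0.0}]'
python3 -m handwheel '[{"tx":0,"ty":0,"tz":0.03,"rx":0,"ry":0,"rz":0,"claw":0.0},{"tx":0,"ty":0,"tz":0.04,"rx":0,"ry":0,"rz":0,"claw":0.0},{"tx":0,"ty":0.015,"tz":0.02,"rx":0,"ry":0,"rz":0,"claw":0.0},{"tx":0.005,"ty":0.035,"tz":0,"rx":0,"ry":0,"rz":0,"claw":0.0},{"tx":0.01,"ty":0.03,"tz":0,"rx":0,"ry":0,"rz":0,"claw":0.0}]'
python3 - <<'E'
from h import *
s=cam('side','s2.png');t=cam('top','t2.png');print(status.get_state()['ee_pos'])
cv2.imwrite('pics/c2.png',np.hstack([cv2.resize(s['img'][200:400,180:390],(400,381)),cv2.resize(t['img'][190:350,290:458],(400,381))])[:,:,::-1])
w=cam('wrist','w3.png');print(proj(w,[553.7,-1,103]))
E
```

```text
time: 3.3
ee_pos: [432.3, -266.2, 159.0]
eef_rot: [-3.057, -0.719, 0.003]
contact_force: [-0.2, -0.9, -0.4]
finger_gap: 0.338
finger_force: 40.0
time: 3.8
ee_pos: [449.9, -184.7, 251.1]
eef_rot: [3.056, 0.721, 0.003]
contact_force: [0.3, 0.8, -1.0]
finger_gap: 0.331
finger_force: 40.0
[ 451.12900901 -181.9711778   250.62468411]
[176.90805977  20.95220416]
```

View pics/w3.png

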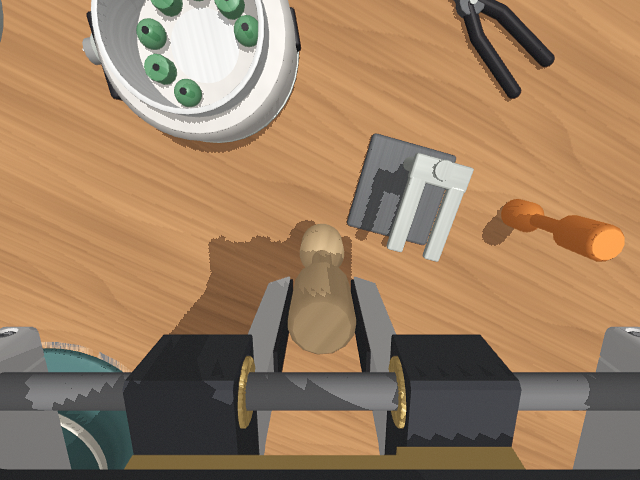

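The stirrer hangs straight in the fingers (foot (322,240), grip (322,330)), and the empty fork's prong tips are at (398,250) and (433,257). I move the camera over the pot to measure its axis.

```bash
python3 -m handwheel '[{"tx":0.009,"ty":0.035,"tz":0,"rx":0,"ry":0,"rz":0,"claw":0.0},{"tx":0.009,"ty":0.038,"tz":0,"rx":0,"ry":0,"rz":0,"claw":0.0},{"tx":0.009,"ty":0.038,"tz":0,"rx":0,"ry":0,"rz":0,"claw":0.0},{"tx":0.007,"ty":0.033,"tz":0,"rx":0,"ry":0,"rz":0,"claw":0.0},{"tx":0,"ty":0,"tz":0,"rx":0,"ry":0,"rz":0,"claw":0.0}]'
python3 - <<'E'
from h import *
w=cam('wrist','w4.png');print(status.get_state()['ee_pos'],proj(w,[553.7,-1,103]))
h=cv2.cvtColor(w['img'],cv2.COLOR_RGB2HSV);m=cv2.inRange(h,(45,70,30),(90,255,255));m[240:]=0
for c in cv2.findContours(m,0,2)[0]:
    if cv2.contourArea(c)>60:
        u=cv2.minEnclosingCircle(c)[0];print('bead',np.round(u),cv2.contourArea(c),np.round(onz(w,*u,48)))
E
```

```text
time: 4.45
ee_pos: [484.4, -38.5, 250.0]
eef_rot: [-3.055, -0.729, -0.001]
contact_force: [-0.1, -1.2, -1.7]
finger_gap: 0.33
finger_force: 40.0
[483.9980986  -40.86960963 249.79592421] [319.0478119  143.83002737]
bead [304. 189.] 401.5 [506.  -7.  48.]
bead [280. 168.] 416.0 [513.  25.  48.]
bead [274. 138.] 458.0 [539.  42.  48.]
bead [364. 135.] 465.5 [582. -37.  48.]
bead [349. 109.] 489.5 [597. -12.  48.]
bead [290. 106.] 487.0 [573.  41.  48.]
bead [320.  94.] 511.0 [596.  20.  48.]
```

View pics/w4.png

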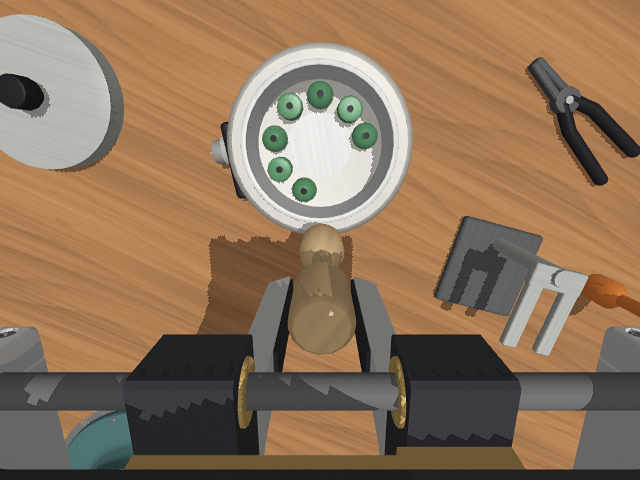

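The picture shows the collar's inner rim ring centred near (320,142), beads around the upper left, and a gap in the ring from (365,135) clockwise to (304,190). The lid is at (40,92) and the fork's tips at (510,345) and (545,352).

```bash
python3 - <<'E'
from h import *
w=load('w4');t=load('t2');t0=load('top0')
g=cv2.cvtColor(w['img'],cv2.COLOR_RGB2GRAY).astype(float);g=cv2.GaussianBlur(g,(0,0),1)
# radial edges around rim centre
def radial(c,g,ctr,z,r0,r1,sgn):
    P=[]
    for a in np.radians(np.arange(0,360,4)):
        rs=np.arange(r0,r1,.25);q=np.array([proj(c,[ctr[0]+r*np.cos(a),ctr[1]+r*np.sin(a),z]) for r in rs])
        v=cv2.remap(g.astype(np.float32),q[:,0].astype(np.float32),q[:,1].astype(np.float32),1).ravel()
        d=np.gradient(v)*sgn;i=d.argmax()
        if d[i]>2 and q[i,1]<222: P.append([ctr[0]+rs[i]*np.cos(a),ctr[1]+rs[i]*np.sin(a)])
    P=np.array(P)
    for _ in range(3):
        A=np.c_[2*P,np.ones(len(P))];s=np.linalg.lstsq(A,(P**2).sum(1),rcond=None)[0];r=np.sqrt(s[2]+s[0]**2+s[1]**2)
        e=abs(np.hypot(*(P-s[:2]).T)-r);P=P[e<max(1.0,2*np.median(e))]
    return s[:2].round(1),round(r,1),len(P),e.std().round(2)
print('rim inner (64)',radial(w,g,(553.7,-1),103,55,72,1))
print('floor edge z35 (64)',radial(w,g,(553.7,-1),35,55,70,-1))
gt=cv2.GaussianBlur(cv2.cvtColor(t0['img'],cv2.COLOR_RGB2GRAY).astype(float),(0,0),.7)
print('top rim',radial(t0,gt,(553.7,-1),103,55,72,1))
gs=w['img'][:,:,0].astype(float)-w['img'][:,:,2]  # wood is warm
print('housing',radial(w,gs,(553.7,-1),60,75,105,1))
# knob of lid, two views
for n,c,box in(('w',w,(0,70,35,115)),('t',t0,(205,260,240,295))):
    m=cv2.inRange(cv2.cvtColor(c['img'],cv2.COLOR_RGB2HSV),(0,0,0),(180,255,55));x0,y0,x1,y1=box
    k=max(cv2.findContours(m[y0:y1,x0:x1].copy(),0,2)[0],key=cv2.contourArea);print(n,np.array(cv2.minEnclosingCircle(k)[0])+[x0,y0],cv2.boundingRect(k))
print('rim height from w,t0:',two(w,(320.5,142),t0,(345.4,236.5)))
E
```

```text
rim inner (64) (array([552.9,  -1.6]), np.float64(64.0), 90, np.float64(0.12))
floor edge z35 (64) (array([552.6,  -1.4]), np.float64(64.5), 61, np.float64(0.17))
top rim (array([552.4,  -0.7]), np.float64(64.2), 31, np.float64(0.23))
housing (array([552.7,  -1.5]), np.float64(91.3), 62, np.float64(0.15))
w [17. 92.] (0, 4, 35, 37)
t [220.66666698 276.33333397] (9, 10, 14, 14)
rim height from w,t0: (array([555.17619083,  -1.53140349,  58.08032327]), np.float64(1.9370922989548922))
```

```bash
python3 -m handwheel '[{"tx":0.02,"ty":0.007,"tz":0,"rx":0,"ry":0,"rz":0,"claw":0.0},{"tx":0.025,"ty":0.009,"tz":0,"rx":0,"ry":0,"rz":0,"claw":0.0},{"tx":0.016,"ty":0.005,"tz":0,"rx":0,"ry":0,"rz":0,"claw":0.0},{"tx":0,"ty":0,"tz":-0.02,"rx":0,"ry":0,"rz":0,"claw":0.0},{"tx":0,"ty":0,"tz":-0.03,"rx":0,"ry":0,"rz":0,"claw":0.0}]'
python3 -m handwheel '[{"tx":0,"ty":0,"tz":-0.025,"rx":0,"ry":0,"rz":0,"claw":0.0},{"tx":0,"ty":0,"tz":-0.015,"rx":0,"ry":0,"rz":0,"claw":0.0},{"tx":0,"ty":0,"tz":-0.004,"rx":0,"ry":0,"rz":0,"claw":0.0},{"tx":0,"ty":0,"tz":0,"rx":0,"ry":0,"rz":0,"claw":0.0},{"tx":0,"ty":0,"tz":0,"rx":0,"ry":0,"rz":0,"claw":0.0}]'
python3 -m handwheel '[{"tx":0,"ty":0,"tz":-0.001,"rx":0,"ry":0,"rz":0,"claw":0.0},{"tx":0,"ty":0,"tz":0,"rx":0,"ry":0,"rz":0,"claw":0.0}]'
python3 -m handwheel '[{"tx":0,"ty":0,"tz":-0.001,"rx":0,"ry":0,"rz":0,"claw":0.0},{"tx":0,"ty":0,"tz":0,"rx":0,"ry":0,"rz":0,"claw":0.0}]'
python3 -m handwheel '[{"tx":0,"ty":0,"tz":-0.001,"rx":0,"ry":0,"rz":0,"claw":0.0},{"tx":0,"ty":0,"tz":0,"rx":0,"ry":0,"rz":0,"claw":0.0}]'
```

```text
time: 5.0
ee_pos: [545.8, -22.6, 199.9]
eef_rot: [3.057, 0.719, 0.004]
contact_force: [0.6, -0.3, -0.8]
finger_gap: 0.33
finger_force: 40.0
time: 5.5
ee_pos: [545.1, -21.5, 156.4]
eef_rot: [3.057, 0.721, 0.002]
contact_force: [-0.3, 0.5, -1.8]
finger_gap: 0.332
finger_force: 40.0
time: 5.7
ee_pos: [544.8, -21.0, 155.0]
eef_rot: [3.057, 0.722, 0.001]
contact_force: [0.0, 0.1, 0.1]
finger_gap: 0.334
finger_force: 40.0
time: 5.9
ee_pos: [544.6, -20.9, 153.5]
eef_rot: [3.057, 0.722, 0.0]
contact_force: [-0.6, -0.1, -0.4]
finger_gap: 0.333
finger_force: 40.0
time: 6.1
ee_pos: [544.5, -20.8, 152.3]
eef_rot: [-3.057, -0.722, 0.0]
contact_force: [-0.8, 0.2, -1.1]
finger_gap: 0.33
finger_force: 40.0
```

```bash

for i in 1; do python3 -m handwheel '[{"tx":0,"ty":0,"tz":-0.001,"rx":0,"ry":0,"rz":0,"claw":0.0},{"tx":0,"ty":0,"tz":0,"rx":0,"ry":0,"rz":0,"claw":0.0}]' 50; python3 -m handwheel '[{"tx":0,"ty":0,"tz":-0.001,"rx":0,"ry":0,"rz":0,"claw":0.0},{"tx":0,"ty":0,"tz":0,"rx":0,"ry":0,"rz":0,"claw":0.0}]'; done | grep -E "ee_pos|contact"
```

```text
ee_pos: [544.8, -20.8, 151.8]
contact_force: [-1.7, 0.0, 4.6]
ee_pos: [545.4, -20.7, 151.7]
contact_force: [-4.1, 0.6, 19.3]
```

Floor contact came at TCP z≈151.8, which matches the predicted 151.7. I ease the pressure, then work out the round.

```bash
python3 - <<'E'
import numpy as np
a=np.radians(248+15*np.arange(25));p=44*np.c_[np.cos(a),np.sin(a)].round(5);p=p.round(1);print([tuple(x) for x in np.diff(p,axis=0).round(1)])
E
python3 -m handwheel '[{"tx":-0.002,"ty":-0.006,"tz":0.0007,"rx":0,"ry":0,"rz":0,"claw":0.0},{"tx":-0.004,"ty":-0.009,"tz":0,"rx":0,"ry":0,"rz":0,"claw":0.0},{"tx":-0.0023,"ty":-0.0065,"tz":0,"rx":0,"ry":0,"rz":0,"claw":0.0},{"tx":0,"ty":0,"tz":0,"rx":0,"ry":0,"rz":0,"claw":0.0},{"tx":0,"ty":0,"tz":0,"rx":0,"ry":0,"rz":0,"claw":0.0}]'
```

```text
[(np.float64(11.1), np.float64(-2.9)), (np.float64(11.5), np.float64(0.1)), (np.float64(11.1), np.float64(3.1)), (np.float64(9.9), np.float64(5.8)), (np.float64(8.0), np.float64(8.2)), (np.float64(5.7), np.float64(10.0)), (np.float64(2.9), np.float64(11.1)), (np.float64(-0.1), np.float64(11.5)), (np.float64(-3.1), np.float64(11.1)), (np.float64(-5.8), np.float64(9.9)), (np.float64(-8.2), np.float64(8.0)), (np.float64(-10.0), np.float64(5.7)), (np.float64(-11.1), np.float64(2.9)), (np.float64(-11.5), np.float64(-0.1)), (np.float64(-11.1), np.float64(-3.1)), (np.float64(-9.9), np.float64(-5.8)), (np.float64(-8.0), np.float64(-8.2)), (np.float64(-5.7), np.float64(-10.0)), (np.float64(-2.9), np.float64(-11.1)), (np.float64(0.1), np.float64(-11.5)), (np.float64(3.1), np.float64(-11.1)), (np.float64(5.8), np.float64(-9.9)), (np.float64(8.2), np.float64(-8.0)), (np.float64(10.0), np.float64(-5.7))]
time: 7.0
ee_pos: [537.0, -42.6, 151.8]
eef_rot: [3.057, 0.721, 0.003]
contact_force: [2.2, 0.2, 5.2]
finger_gap: 0.335
finger_force: 50.0
```

First 9 rows (135°).

```bash
(python3 -m handwheel '[{"tx":0.0111,"ty":-0.0029,"tz":0,"rx":0,"ry":0,"rz":0,"claw":0},{"tx":0.0115,"ty":0.0001,"tz":0,"rx":0,"ry":0,"rz":0,"claw":0},{"tx":0.0111,"ty":0.0031,"tz":0,"rx":0,"ry":0,"rz":0,"claw":0},{"tx":0.0099,"ty":0.0058,"tz":0,"rx":0,"ry":0,"rz":0,"claw":0},{"tx":0.008,"ty":0.0082,"tz":0,"rx":0,"ry":0,"rz":0,"claw":0}]'
python3 -m handwheel '[{"tx":0.0057,"ty":0.01,"tz":0,"rx":0,"ry":0,"rz":0,"claw":0},{"tx":0.0029,"ty":0.0111,"tz":0,"rx":0,"ry":0,"rz":0,"claw":0},{"tx":-0.0001,"ty":0.0115,"tz":0,"rx":0,"ry":0,"rz":0,"claw":0},{"tx":-0.0031,"ty":0.0111,"tz":0,"rx":0,"ry":0,"rz":0,"claw":0}]')|grep -E "ee_pos|contact|eef"
python3 - <<'E'
from h import *
t=cam('top','t5.png')
cv2.imwrite('pics/c5.png',cv2.resize(t['img'][190:290,295:395],(500,500),interpolation=2)[:,:,::-1])
h=cv2.cvtColor(t['img'],cv2.COLOR_RGB2HSV);m=cv2.inRange(h,(50,60,40),(90,255,255))[195:280,300:390]
for c in cv2.findContours(m,0,2)[0]:
    if cv2.contourArea(c)>12: u=np.array(cv2.minEnclosingCircle(c)[0])+[300,195];print(u.round(),cv2.contourArea(c),onz(t,*u,48).round())
E
```

```text
ee_pos: [587.9, -28.7, 151.1]
eef_rot: [3.057, 0.721, -0.002]
contact_force: [-4.7, -0.9, 4.7]
ee_pos: [593.5, 16.8, 151.2]
eef_rot: [-3.057, -0.723, -0.002]
contact_force: [-0.4, -1.7, 2.2]
[330. 256.] 13.0 [511.  32.  48.]
[325. 244.] 46.0 [537.  44.  48.]
[354. 237.] 4981.5 [554. -23.  48.]
```

Forces are low. I carry on round with the foot about 0.4 mm lower, so it stays on the floor.

```bash
(python3 -m handwheel '[{"tx":-0.0058,"ty":0.0099,"tz":-0.0004,"rx":0,"ry":0,"rz":0,"claw":0},{"tx":-0.0082,"ty":0.008,"tz":0,"rx":0,"ry":0,"rz":0,"claw":0},{"tx":-0.01,"ty":0.0057,"tz":0,"rx":0,"ry":0,"rz":0,"claw":0},{"tx":-0.0111,"ty":0.0029,"tz":0,"rx":0,"ry":0,"rz":0,"claw":0},{"tx":-0.0115,"ty":-0.0001,"tz":0,"rx":0,"ry":0,"rz":0,"claw":0}]'
python3 -m handwheel '[{"tx":-0.0111,"ty":-0.0031,"tz":0,"rx":0,"ry":0,"rz":0,"claw":0},{"tx":-0.0099,"ty":-0.0058,"tz":0,"rx":0,"ry":0,"rz":0,"claw":0},{"tx":-0.008,"ty":-0.0082,"tz":0,"rx":0,"ry":0,"rz":0,"claw":0},{"tx":-0.0057,"ty":-0.01,"tz":0,"rx":0,"ry":0,"rz":0,"claw":0},{"tx":-0.0029,"ty":-0.0111,"tz":0,"rx":0,"ry":0,"rz":0,"claw":0}]'
python3 -m handwheel '[{"tx":0.0001,"ty":-0.0115,"tz":0,"rx":0,"ry":0,"rz":0,"claw":0},{"tx":0.0031,"ty":-0.0111,"tz":0,"rx":0,"ry":0,"rz":0,"claw":0},{"tx":0.0058,"ty":-0.0099,"tz":0,"rx":0,"ry":0,"rz":0,"claw":0},{"tx":0.0082,"ty":-0.008,"tz":0,"rx":0,"ry":0,"rz":0,"claw":0},{"tx":0.01,"ty":-0.0057,"tz":0,"rx":0,"ry":0,"rz":0,"claw":0}]')|grep -E "ee_pos|contact|eef"
```

```text
ee_pos: [549.0, 39.5, 152.7]
eef_rot: [3.053, 0.719, 0.01]
contact_force: [12.7, -19.0, 14.8]
ee_pos: [508.7, 3.4, 151.2]
eef_rot: [3.057, 0.721, 0.002]
contact_force: [4.1, 0.0, 1.8]
ee_pos: [535.5, -42.1, 151.1]
eef_rot: [-3.056, -0.722, 0.002]
contact_force: [-9.9, 2.7, 21.4]
```

```bash
(python3 -m handwheel '[{"tx":0.0111,"ty":-0.0029,"tz":0,"rx":0,"ry":0,"rz":0,"claw":0},{"tx":0.0115,"ty":0.0001,"tz":0,"rx":0,"ry":0,"rz":0,"claw":0},{"tx":0.0111,"ty":0.0031,"tz":0,"rx":0,"ry":0,"rz":0,"claw":0},{"tx":0.0099,"ty":0.0058,"tz":0,"rx":0,"ry":0,"rz":0,"claw":0},{"tx":0.008,"ty":0.0082,"tz":0,"rx":0,"ry":0,"rz":0,"claw":0}]'
python3 -m handwheel '[{"tx":0.0057,"ty":0.01,"tz":0,"rx":0,"ry":0,"rz":0,"claw":0},{"tx":0.0029,"ty":0.0111,"tz":0,"rx":0,"ry":0,"rz":0,"claw":0},{"tx":-0.0001,"ty":0.0115,"tz":0,"rx":0,"ry":0,"rz":0,"claw":0},{"tx":-0.0031,"ty":0.0111,"tz":0,"rx":0,"ry":0,"rz":0,"claw":0},{"tx":-0.0058,"ty":0.0099,"tz":0,"rx":0,"ry":0,"rz":0,"claw":0}]'
python3 -m handwheel '[{"tx":-0.0082,"ty":0.008,"tz":0,"rx":0,"ry":0,"rz":0,"claw":0},{"tx":-0.01,"ty":0.0057,"tz":0,"rx":0,"ry":0,"rz":0,"claw":0},{"tx":-0.0111,"ty":0.0029,"tz":0,"rx":0,"ry":0,"rz":0,"claw":0},{"tx":0,"ty":0,"tz":0,"rx":0,"ry":0,"rz":0,"claw":0},{"tx":0,"ty":0,"tz":0,"rx":0,"ry":0,"rz":0,"claw":0}]')|grep -E "time|ee_pos|contact|eef"
```

```text
time: 9.95
ee_pos: [587.0, -28.7, 150.2]
eef_rot: [-3.058, -0.721, 0.005]
contact_force: [-5.1, -4.5, 2.5]
time: 10.45
ee_pos: [586.4, 25.6, 150.1]
eef_rot: [-3.057, -0.722, 0.003]
contact_force: [-1.4, -5.1, 2.2]
time: 10.95
ee_pos: [559.3, 40.6, 151.5]
eef_rot: [3.055, 0.72, 0.006]
contact_force: [8.7, -9.9, -0.9]
```

```bash
(python3 -m handwheel '[{"tx":0,"ty":-0.003,"tz":0.005,"rx":0,"ry":0,"rz":0,"claw":0},{"tx":0,"ty":-0.003,"tz":0.015,"rx":0,"ry":0,"rz":0,"claw":0},{"tx":0,"ty":0,"tz":0.03,"rx":0,"ry":0,"rz":0,"claw":0},{"tx":0,"ty":0,"tz":0.03,"rx":0,"ry":0,"rz":0,"claw":0},{"tx":0,"ty":0,"tz":0.02,"rx":0,"ry":0,"rz":0,"claw":0}]'
python3 -m handwheel '[{"tx":-0.02,"ty":-0.02,"tz":0,"rx":0,"ry":0,"rz":0,"claw":0},{"tx":-0.025,"ty":-0.025,"tz":0,"rx":0,"ry":0,"rz":0,"claw":0},{"tx":-0.025,"ty":-0.025,"tz":0,"rx":0,"ry":0,"rz":0,"claw":0},{"tx":0,"ty":0,"tz":0,"rx":0,"ry":0,"rz":0,"claw":0},{"tx":0,"ty":0,"tz":0,"rx":0,"ry":0,"rz":0,"claw":0}]')|grep -E "time|ee_pos|contact|eef"
python3 - <<'E'
from h import *
w=cam('wrist','w6.png');print(status.get_state()['ee_pos'],status.get_state()['finger_gap'])
h=cv2.cvtColor(w['img'],cv2.COLOR_RGB2HSV);m=cv2.inRange(h,(45,70,30),(90,255,255));m[240:]=0
for c in cv2.findContours(m,0,2)[0]:
    if cv2.contourArea(c)>60:
        u=cv2.minEnclosingCircle(c)[0];print('bead',np.round(u),cv2.contourArea(c),np.round(onz(w,*u,48)))
E
```

```text
time: 11.45
ee_pos: [557.9, 36.9, 252.6]
eef_rot: [-3.057, -0.723, -0.002]
contact_force: [-0.5, -0.1, -0.6]
time: 11.95
ee_pos: [487.8, -33.6, 250.9]
eef_rot: [3.058, 0.721, 0.001]
contact_force: [0.2, 0.4, -1.3]
[488.25186496 -33.08221458 250.85911331] 0.306524649075485
bead [341. 195.] 402.0 [521. -40.  48.]
bead [298. 192.] 782.0 [503.   2.  48.]
bead [283. 145.] 890.5 [540.  37.  48.]
bead [290. 108.] 481.5 [575.  45.  48.]
bead [321.  97.] 506.0 [598.  22.  48.]
```

View pics/w6.png

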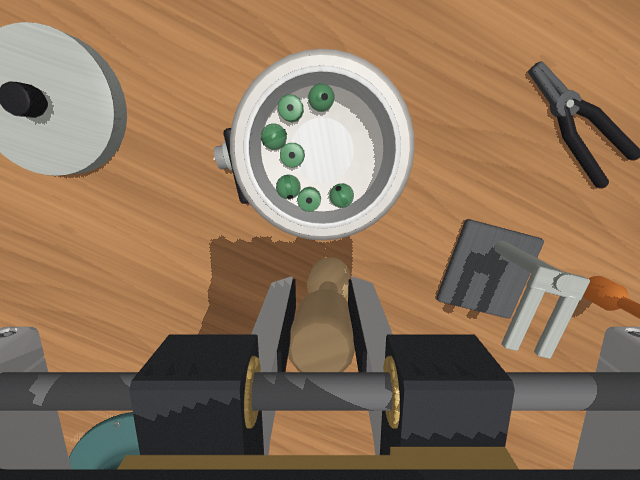

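Beads now sit at (321,97), (290,108), (274,136), (291,154), (288,186), (309,200) and (341,195). All are in the pot, but some lie close to old starting places, so I'll stir more. The stirrer has slipped: its foot moved from (322,240) to (330,270) and the opening shrank, so it is tilted and off-centre. I'll stand it on the clear floor on the right, let it right itself between loose fingers, and regrip it centred.

```bash
python3 - <<'E'
from h import *
a=load('w4')['img'];b=load('w6')['img']
for nm,(x0,y0,x1,y1) in {'griptop':(296,300,348,352),'foot':(303,228,341,262)}.items():
    r=cv2.matchTemplate(b[y0-10:y1+50,x0-20:x1+20],a[y0:y1,x0:x1],cv2.TM_CCOEFF_NORMED);_,v,_,p=cv2.minMaxLoc(r);print(nm,v,p[0]-20,p[1]-10)
E
(python3 -m handwheel '[{"tx":0.02,"ty":0.005,"tz":0,"rx":0,"ry":0,"rz":0,"claw":0},{"tx":0.035,"ty":0.01,"tz":0,"rx":0,"ry":0,"rz":0,"claw":0},{"tx":0.032,"ty":0.008,"tz":0,"rx":0,"ry":0,"rz":0,"claw":0},{"tx":0.015,"ty":0.004,"tz":0,"rx":0,"ry":0,"rz":0,"claw":0},{"tx":0,"ty":0,"tz":-0.02,"rx":0,"ry":0,"rz":0,"claw":0}]'
python3 -m handwheel '[{"tx":0,"ty":0,"tz":-0.03,"rx":0,"ry":0,"rz":0,"claw":0},{"tx":0,"ty":0,"tz":-0.02,"rx":0,"ry":0,"rz":0,"claw":0},{"tx":0,"ty":0,"tz":-0.015,"rx":0,"ry":0,"rz":0,"claw":0},{"tx":0,"ty":0,"tz":-0.007,"rx":0,"ry":0,"rz":0,"claw":0},{"tx":0,"ty":0,"tz":0,"rx":0,"ry":0,"rz":0,"claw":0}]'
python3 -m handwheel '[{"tx":0,"ty":0,"tz":-0.002,"rx":0,"ry":0,"rz":0,"claw":0},{"tx":0,"ty":0,"tz":0,"rx":0,"ry":0,"rz":0,"claw":0}]'
python3 -m handwheel '[{"tx":0,"ty":0,"tz":-0.002,"rx":0,"ry":0,"rz":0,"claw":0},{"tx":0,"ty":0,"tz":0,"rx":0,"ry":0,"rz":0,"claw":0}]')|grep -E "time|ee_pos|contact|eef"
```

```text
griptop 0.4970724582672119 -5 20
foot 0.5798776149749756 1 36
time: 12.5
ee_pos: [593.1, -4.2, 231.5]
eef_rot: [-3.056, -0.726, -0.005]
contact_force: [-1.0, -0.4, -1.4]
time: 13.0
ee_pos: [590.1, -6.3, 158.2]
eef_rot: [-3.057, -0.723, 0.001]
contact_force: [1.1, 0.4, -1.0]
time: 13.2
ee_pos: [590.6, -6.8, 157.4]
eef_rot: [3.057, 0.722, 0.002]
contact_force: [0.1, 0.0, -0.5]
time: 13.4
ee_pos: [590.3, -6.9, 154.9]
eef_rot: [3.057, 0.722, 0.0]
contact_force: [-0.4, -0.7, -0.7]
```

```bash
(python3 -m handwheel '[{"tx":0,"ty":0,"tz":-0.0015,"rx":0,"ry":0,"rz":0,"claw":0},{"tx":0,"ty":0,"tz":0,"rx":0,"ry":0,"rz":0,"claw":0}]'
python3 -m handwheel '[{"tx":0,"ty":0,"tz":-0.0015,"rx":0,"ry":0,"rz":0,"claw":0},{"tx":0,"ty":0,"tz":0,"rx":0,"ry":0,"rz":0,"claw":0}]'
python3 -m handwheel '[{"tx":0,"ty":0,"tz":0,"rx":0,"ry":0,"rz":0,"claw":0.038},{"tx":0,"ty":0,"tz":0,"rx":0,"ry":0,"rz":0,"claw":0.038},{"tx":0,"ty":0,"tz":0,"rx":0,"ry":0,"rz":0,"claw":0.038},{"tx":0,"ty":0,"tz":0,"rx":0,"ry":0,"rz":0,"claw":0.038}]')|grep -E "time|ee_pos|contact|gap"
python3 - <<'E'
from h import *
w=cam('wrist','w7.png');s=cam('side','s7.png');a=load('w4')['img'];b=w['img']
for nm,(x0,y0,x1,y1) in {'griptop':(296,300,348,352),'foot':(303,228,341,262)}.items():
    r=cv2.matchTemplate(b[y0-20:y1+50,x0-20:x1+20],a[y0:y1,x0:x1],cv2.TM_CCOEFF_NORMED);_,v,_,p=cv2.minMaxLoc(r);print(nm,v,p[0]-20,p[1]-20)
o=np.zeros((480,800,3),np.uint8);o[:300,:400]=cv2.resize(b[180:480,120:520],(400,300));o[:300,400:]=cv2.resize(s['img'][215:335,230:390],(400,300))
cv2.imwrite('pics/c7.png',o[:300,:,::-1])
E
```

```text
time: 13.6
ee_pos: [590.1, -6.9, 153.1]
contact_force: [0.2, -0.4, -1.0]
finger_gap: 0.302
time: 13.8
ee_pos: [590.1, -6.9, 151.5]
contact_force: [0.3, 0.6, -1.1]
finger_gap: 0.305
time: 14.2
ee_pos: [590.2, -6.9, 151.8]
contact_force: [-1.2, -0.5, -0.1]
finger_gap: 0.407
griptop 0.21266470849514008 -19 20
foot 0.5813122987747192 -3 -3
```

View pics/c7.png

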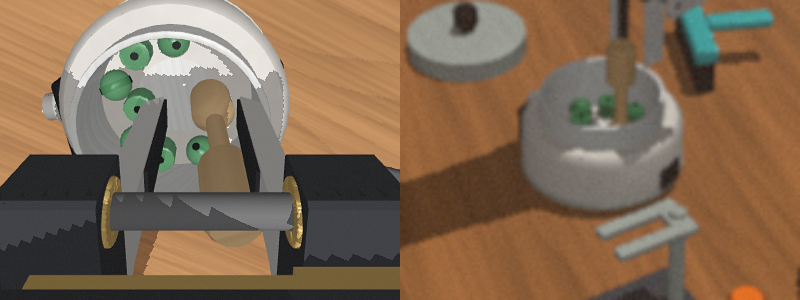

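The stirrer stands nearly upright on the floor (side: grip top at (318,232), foot near (318,262)). Its grip is well behind the pads, at (350,415) in the wrist view. I locate its axis to recentre.

```bash
python3 - <<'E'
from h import *
w=load('w7');s=load('s7');st=status.get_state();print(st['ee_pos'])
h=cv2.cvtColor(s['img'],cv2.COLOR_RGB2HSV);m=cv2.inRange(h,(10,70,60),(25,200,255))[226:275,305:332]
c=max(cv2.findContours(m,0,2)[0],key=cv2.contourArea);p=c[:,0]+[305,226]
for v in range(p[:,1].min(),p[:,1].max()+1,3):
    r=np.where(m[v-226])[0]; print(v,r.min()+305,r.max()+305,end=' | ')
print()
print('side top z181',onz(s,318,232.5,181),'two foot-ish')
# wrist crop was [180:480,120:520] at 1:1
for nm,q,z in(('griptop',(350,417),181),('gripunder',(345,335),140),('foottop',(329,280),60),('footmid',(331,278),81)):
    print(nm,onz(w,*q,z).round(1))
for P in([590,-7,181],[590,-7,35],[575,-12,181],[575,-12,81],[575,-12,35]):print(P,proj(w,P).round(),proj(s,P).round())
E
```

```text
[590.19924129  -6.88015567 151.74120638]
226 305 327 | 229 305 327 | 232 305 327 | 235 305 326 | 238 313 327 | 241 313 331 | 244 313 323 | 247 313 323 | 250 316 320 | 253 316 320 | 256 316 320 | 259 316 320 | 262 315 321 | 
side top z181 [564.09505733 -33.55508773 181.        ] two foot-ish
griptop [552.6 -41.  181. ]
gripunder [570.9 -31.8 140. ]
foottop [569.9 -23.7  60. ]
footmid [579.  -20.2  81. ]
[590, -7, 181] [321. 326.] [324. 226.]
[590, -7, 35] [322. 241.] [323. 269.]
[575, -12, 181] [316. 357.] [319. 228.]
[575, -12, 81] [318. 278.] [319. 258.]
[575, -12, 35] [319. 259.] [319. 271.]
```

Axis ≈ (571,-27), upright, and clear of the open pads. I open wide, shift over it, grip 4 mm lower at 60 N and check the opening.

```bash
(python3 -m handwheel '[{"tx":0,"ty":0,"tz":0,"rx":0,"ry":0,"rz":0,"claw":0.094},{"tx":0,"ty":0,"tz":0,"rx":0,"ry":0,"rz":0,"claw":0.094},{"tx":0,"ty":0,"tz":0,"rx":0,"ry":0,"rz":0,"claw":0.094},{"tx":0,"ty":0,"tz":0,"rx":0,"ry":0,"rz":0,"claw":0.094},{"tx":0,"ty":0,"tz":0,"rx":0,"ry":0,"rz":0,"claw":0.094}]'
python3 -m handwheel '[{"tx":-0.006,"ty":-0.006,"tz":0,"rx":0,"ry":0,"rz":0,"claw":0.094},{"tx":-0.006,"ty":-0.007,"tz":0,"rx":0,"ry":0,"rz":0,"claw":0.094},{"tx":-0.007,"ty":-0.007,"tz":-0.002,"rx":0,"ry":0,"rz":0,"claw":0.094},{"tx":0,"ty":0,"tz":-0.002,"rx":0,"ry":0,"rz":0,"claw":0.094},{"tx":0,"ty":0,"tz":0,"rx":0,"ry":0,"rz":0,"claw":0.094}]')|grep -E "time|ee_pos|contact|gap"
python3 - <<'E'
from h import *
w=cam('wrist','w8.png');a=load('w4')['img'];b=w['img'];st=status.get_state();print(st['ee_pos'])
for nm,(x0,y0,x1,y1) in {'griptop':(296,300,348,352),'foot':(303,228,341,262)}.items():
    r=cv2.matchTemplate(b[y0-20:y1+50,x0-30:x1+30],a[y0:y1,x0:x1],cv2.TM_CCOEFF_NORMED);_,v,_,p=cv2.minMaxLoc(r);print(nm,v,p[0]-30,p[1]-20)
e=np.array(st['ee_pos'])
print('expected',proj(w,[e[0],e[1],181]),proj(w,[e[0],e[1],35]))
cv2.imwrite('pics/c8.png',b[200:480,150:490][:,:,::-1])
E
```

```text
time: 14.8
ee_pos: [590.2, -6.9, 151.7]
contact_force: [0.0, -0.4, 0.5]
finger_gap: 0.791
time: 15.3
ee_pos: [570.9, -27.2, 147.5]
contact_force: [0.0, 0.1, -0.6]
finger_gap: 0.999
[571.19026524 -26.85230918 147.68130083]
griptop 0.4226154685020447 -3 6
foot 0.7945234775543213 -4 6
expected [320.80918256 329.28264583] [321.23270189 241.3790634 ]
```

View pics/c8.png

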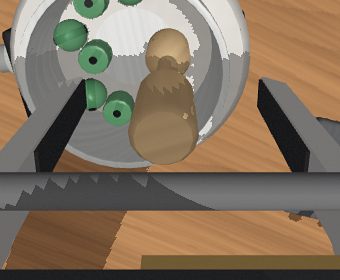

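The grip stands centred near (313,335), against (321,329) expected, so it is about 3.5 mm back and 2 mm left. I correct that and close at 60 N.

```bash
(python3 -m handwheel '[{"tx":-0.004,"ty":0,"tz":0,"rx":0,"ry":0,"rz":0,"claw":0.06},{"tx":0,"ty":0,"tz":0,"rx":0,"ry":0,"rz":0,"claw":0.045},{"tx":0,"ty":0,"tz":0,"rx":0,"ry":0,"rz":0,"claw":0.03},{"tx":0,"ty":0,"tz":0,"rx":0,"ry":0,"rz":0,"claw":0},{"tx":0,"ty":0,"tz":0,"rx":0,"ry":0,"rz":0,"claw":0}]' 20
python3 -m handwheel '[{"tx":0,"ty":0,"tz":0,"rx":0,"ry":0,"rz":0,"claw":0},{"tx":0,"ty":0,"tz":0,"rx":0,"ry":0,"rz":0,"claw":0},{"tx":0,"ty":0,"tz":0,"rx":0,"ry":0,"rz":0,"claw":0},{"tx":0,"ty":0,"tz":0,"rx":0,"ry":0,"rz":0,"claw":0}]' 60
)|grep -E "time|ee_pos|contact|gap|finger_force"
python3 - <<'E'
from h import *
w=cam('wrist','w9.png');a=load('w4')['img'];b=w['img']
for nm,(x0,y0,x1,y1) in {'griptop':(296,300,348,352),'foot':(303,228,341,262)}.items():
    r=cv2.matchTemplate(b[y0-20:y1+50,x0-30:x1+30],a[y0:y1,x0:x1],cv2.TM_CCOEFF_NORMED);_,v,_,p=cv2.minMaxLoc(r);print(nm,v,p[0]-30,p[1]-20)
s=status.get_state();print(s['ee_pos'],s['finger_gap'],s['contact_force'])
E
```

```text
time: 15.85
ee_pos: [567.3, -26.8, 147.7]
contact_force: [-0.3, 0.5, -0.0]
finger_gap: 0.613
finger_force: 0.0
time: 16.25
ee_pos: [567.2, -26.8, 147.7]
contact_force: [0.0, -0.6, -0.3]
finger_gap: 0.336
finger_force: 60.0
griptop 0.47105586528778076 4 1
foot 0.8230311870574951 -1 2
[567.16882056 -26.85924256 147.70256934] 0.32784198883873206 [-0.0050191  -0.84762287 -0.67415233]
```

The stirrer is upright and centred again (opening 0.33, foot within 2 px of the reference). Next comes a gentle clockwise sweep with the foot just touching the floor.

```bash
python3 - <<'E'
import numpy as np
a=np.radians(-60-12*np.arange(31));p=(43*np.c_[np.cos(a),np.sin(a)]).round(1)
d=np.diff(p,axis=0).round(1)
for i in range(0,30,5): print(' '.join(f'{x},{y}' for x,y in d[i:i+5]))
E
python3 -m handwheel '[{"tx":0.003,"ty":-0.006,"tz":0,"rx":0,"ry":0,"rz":0,"claw":0},{"tx":0.0041,"ty":-0.0059,"tz":0,"rx":0,"ry":0,"rz":0,"claw":0},{"tx":0,"ty":0,"tz":0,"rx":0,"ry":0,"rz":0,"claw":0}]'|grep -E "time|ee_pos|contact|gap"
```

```text
-8.2,-3.7 -8.8,-1.9 -9.0,0.0 -8.8,1.9 -8.2,3.7
-7.3,5.2 -6.0,6.7 -4.5,7.8 -2.8,8.6 -0.9,8.9
0.9,8.9 2.8,8.6 4.5,7.8 6.0,6.7 7.3,5.2
8.2,3.7 8.8,1.9 9.0,0.0 8.8,-1.9 8.2,-3.7
7.3,-5.2 6.0,-6.7 4.5,-7.8 2.8,-8.6 0.9,-8.9
-0.9,-8.9 -2.8,-8.6 -4.5,-7.8 -6.0,-6.7 -7.3,-5.2
time: 16.6
ee_pos: [574.8, -40.2, 147.7]
contact_force: [-0.1, -0.9, 0.8]
finger_gap: 0.328
```

```bash
(python3 -m handwheel '[{"tx":-0.0082,"ty":-0.0037,"tz":0,"rx":0,"ry":0,"rz":0,"claw":0},{"tx":-0.0088,"ty":-0.0019,"tz":0,"rx":0,"ry":0,"rz":0,"claw":0},{"tx":-0.009,"ty":0,"tz":0,"rx":0,"ry":0,"rz":0,"claw":0},{"tx":-0.0088,"ty":0.0019,"tz":0,"rx":0,"ry":0,"rz":0,"claw":0},{"tx":-0.0082,"ty":0.0037,"tz":0,"rx":0,"ry":0,"rz":0,"claw":0}]'
python3 -m handwheel '[{"tx":-0.0073,"ty":0.0052,"tz":0,"rx":0,"ry":0,"rz":0,"claw":0},{"tx":-0.006,"ty":0.0067,"tz":0,"rx":0,"ry":0,"rz":0,"claw":0},{"tx":-0.0045,"ty":0.0078,"tz":0,"rx":0,"ry":0,"rz":0,"claw":0},{"tx":-0.0028,"ty":0.0086,"tz":0,"rx":0,"ry":0,"rz":0,"claw":0},{"tx":-0.0009,"ty":0.0089,"tz":0,"rx":0,"ry":0,"rz":0,"claw":0}]'
python3 -m handwheel '[{"tx":0.0009,"ty":0.0089,"tz":0,"rx":0,"ry":0,"rz":0,"claw":0},{"tx":0.0028,"ty":0.0086,"tz":0,"rx":0,"ry":0,"rz":0,"claw":0},{"tx":0.0045,"ty":0.0078,"tz":0,"rx":0,"ry":0,"rz":0,"claw":0},{"tx":0.006,"ty":0.0067,"tz":0,"rx":0,"ry":0,"rz":0,"claw":0},{"tx":0.0073,"ty":0.0052,"tz":0,"rx":0,"ry":0,"rz":0,"claw":0}]')|grep -E "time|ee_pos|contact|gap"
```

```text
time: 17.1
ee_pos: [530.4, -38.7, 147.9]
contact_force: [2.4, -0.5, -1.9]
finger_gap: 0.333
time: 17.6
ee_pos: [509.4, -1.2, 147.8]
contact_force: [1.2, -5.2, -0.5]
finger_gap: 0.334
time: 18.1
ee_pos: [531.1, 35.9, 147.9]
contact_force: [-4.8, -8.1, 9.0]
finger_gap: 0.33
```

```bash
(python3 -m handwheel '[{"tx":0.0082,"ty":0.0037,"tz":0,"rx":0,"ry":0,"rz":0,"claw":0},{"tx":0.0088,"ty":0.0019,"tz":0,"rx":0,"ry":0,"rz":0,"claw":0},{"tx":0.009,"ty":0,"tz":0,"rx":0,"ry":0,"rz":0,"claw":0},{"tx":0.0088,"ty":-0.0019,"tz":0,"rx":0,"ry":0,"rz":0,"claw":0},{"tx":0.0082,"ty":-0.0037,"tz":0,"rx":0,"ry":0,"rz":0,"claw":0}]'
python3 -m handwheel '[{"tx":0.0073,"ty":-0.0052,"tz":0,"rx":0,"ry":0,"rz":0,"claw":0},{"tx":0.006,"ty":-0.0067,"tz":0,"rx":0,"ry":0,"rz":0,"claw":0},{"tx":0.0045,"ty":-0.0078,"tz":0,"rx":0,"ry":0,"rz":0,"claw":0},{"tx":0.0028,"ty":-0.0086,"tz":0,"rx":0,"ry":0,"rz":0,"claw":0},{"tx":0.0009,"ty":-0.0089,"tz":0,"rx":0,"ry":0,"rz":0,"claw":0}]'
python3 -m handwheel '[{"tx":-0.0009,"ty":-0.0089,"tz":0,"rx":0,"ry":0,"rz":0,"claw":0},{"tx":-0.0028,"ty":-0.0086,"tz":0,"rx":0,"ry":0,"rz":0,"claw":0},{"tx":-0.0045,"ty":-0.0078,"tz":0,"rx":0,"ry":0,"rz":0,"claw":0},{"tx":-0.006,"ty":-0.0067,"tz":0,"rx":0,"ry":0,"rz":0,"claw":0},{"tx":-0.0073,"ty":-0.0052,"tz":0,"rx":0,"ry":0,"rz":0,"claw":0}]')|grep -E "time|ee_pos|contact|gap"
python3 - <<'E'
from h import *
w=cam('wrist','w10.png');a=load('w4')['img'];b=w['img']
for nm,(x0,y0,x1,y1) in {'griptop':(296,300,348,352),'foot':(303,228,341,262)}.items():
    r=cv2.matchTemplate(b[y0-20:y1+50,x0-30:x1+30],a[y0:y1,x0:x1],cv2.TM_CCOEFF_NORMED);_,v,_,p=cv2.minMaxLoc(r);print(nm,v,p[0]-30,p[1]-20)
h=cv2.cvtColor(b,cv2.COLOR_RGB2HSV);m=cv2.inRange(h,(45,70,30),(90,255,255));m[330:]=0
for c in cv2.findContours(m,0,2)[0]:
    if cv2.contourArea(c)>60:
        u=cv2.minEnclosingCircle(c)[0];print('bead',np.round(u),cv2.contourArea(c),np.round(onz(w,*u,48)))
E
```

```text
time: 18.6
ee_pos: [573.7, 36.2, 147.2]
contact_force: [-7.0, -0.9, 3.8]
finger_gap: 0.331
time: 19.1
ee_pos: [595.7, 4.5, 148.0]
contact_force: [-6.6, 28.6, 13.8]
finger_gap: 0.349
time: 19.6
ee_pos: [575.9, -34.7, 149.8]
contact_force: [-4.8, 13.3, 23.3]
finger_gap: 0.384
griptop 0.5273527503013611 7 18
foot 0.5745352506637573 -30 1
bead [286. 278.] 69.0 [538. -20.  48.]
bead [332. 272.] 509.5 [560. -52.  48.]
bead [328. 225.] 691.5 [594. -31.  48.]
bead [286. 192.] 633.0 [603.   9.  48.]
bead [234. 202.] 1603.0 [577.  42.  48.]
```

A full round is done, but the stirrer is being pushed out of line again (opening 0.384), so I lift it out and check the beads.

```bash
(python3 -m handwheel '[{"tx":0,"ty":0.002,"tz":0.005,"rx":0,"ry":0,"rz":0,"claw":0},{"tx":-0.002,"ty":0.003,"tz":0.015,"rx":0,"ry":0,"rz":0,"claw":0},{"tx":0,"ty":0,"tz":0.03,"rx":0,"ry":0,"rz":0,"claw":0},{"tx":0,"ty":0,"tz":0.03,"rx":0,"ry":0,"rz":0,"claw":0},{"tx":0,"ty":0,"tz":0.02,"rx":0,"ry":0,"rz":0,"claw":0}]'
python3 -m handwheel '[{"tx":-0.02,"ty":0,"tz":0.004,"rx":0,"ry":0,"rz":0,"claw":0},{"tx":-0.03,"ty":-0.002,"tz":0,"rx":0,"ry":0,"rz":0,"claw":0},{"tx":-0.03,"ty":-0.002,"tz":0,"rx":0,"ry":0,"rz":0,"claw":0},{"tx":-0.008,"ty":0,"tz":0,"rx":0,"ry":0,"rz":0,"claw":0},{"tx":0,"ty":0,"tz":0,"rx":0,"ry":0,"rz":0,"claw":0}]')|grep -E "time|ee_pos|contact|gap"
cat > b.py <<'E'
from h import *
import sys
def beads(n):
    w=load(n);h=cv2.cvtColor(w['img'],cv2.COLOR_RGB2HSV);m=cv2.inRange(h,(45,70,30),(90,255,255));m[235:]=0
    # separate by circle shrink: distance-transform peaks
    # holes filled first
    cs=cv2.findContours(m,0,2)[0];f=np.zeros_like(m);cv2.drawContours(f,[c for c in cs if cv2.contourArea(c)>60],-1,255,-1)
    d=cv2.distanceTransform(f,cv2.DIST_L2,5);k=cv2.dilate(d,np.ones((13,13)));out=[]
    for c in cv2.findContours(((d==k)&(d>7.5)).astype(np.uint8),0,2)[0]:
        u=c[:,0].mean(0);q=onz(w,*u,47);r=q[:2]-[552.8,-1.5];x,y=u.astype(int)
        ring=np.zeros_like(m);cv2.circle(ring,(x,y),9,255,3);V=h[...,2][(ring>0)&(m>0)];S=h[...,1][(ring>0)&(m>0)]
        out.append((q.round()[:2],d[y,x],round(np.hypot(*r)),round(np.degrees(np.arctan2(r[1],r[0]))),'V',round(np.median(V)),'S',round(np.median(S)), round(V.std())))
    return out
for n in sys.argv[1:]:
    print(n); [print(*o) for o in beads(n)]
E
python3 - <<'E'
from h import *
w=cam('wrist','w11.png');s=cam('side','s11.png');t=cam('top','t11.png');st=status.get_state();print(st['ee_pos'],st['finger_gap'],w['eye'])
a=load('w4')['img'];b=w['img']
for nm,(x0,y0,x1,y1) in {'griptop':(296,300,348,352),'foot':(303,228,341,262)}.items():
    r=cv2.matchTemplate(b[y0-30:y1+60,x0-40:x1+40],a[y0:y1,x0:x1],cv2.TM_CCOEFF_NORMED);_,v,_,p=cv2.minMaxLoc(r);print(nm,v,p[0]-40,p[1]-30)
E
python3 b.py w4 w6 w11
```

```text
time: 20.15
ee_pos: [572.9, -33.2, 249.7]
contact_force: [-0.1, -0.7, 0.1]
finger_gap: 0.33
time: 20.65
ee_pos: [484.1, -37.6, 252.1]
contact_force: [1.1, 0.0, -0.6]
finger_gap: 0.329
[485.23602202 -37.53259409 251.74537743] 0.3324928961298756 [552.72224137  -3.47525549 423.11484011]
griptop 0.6610680222511292 1 15
foot 0.6241313219070435 -14 -22
w4
[506.  -7.] 11.587599 47 -173 V 126 S 97 10
[513.  25.] 11.393799 48 146 V 147 S 92 10
[538.  43.] 11.984499 47 108 V 128 S 97 10
[582. -38.] 11.984499 46 -51 V 127 S 96 12
[598. -12.] 11.587599 46 -14 V 162 S 78 14
[574.  43.] 12.190699 49 65 V 156 S 84 8
[596.  20.] 12.590698 49 26 V 127 S 97 10
w6
[502. -12.] 10.984499 52 -169 V 146 S 93 14
[521. -40.] 11.587599 50 -129 V 123 S 96 14
[505.  15.] 10.393799 51 160 V 124 S 97 12
[536.  24.] 11.587599 31 124 V 151 S 89 10
[543.  49.] 11.984499 51 100 V 124 S 98 12
[576.  45.] 11.984499 52 64 V 157 S 83 8
[599.  22.] 12.384499 52 27 V 127 S 97 9
w11
[506. -18.] 10.187599 49 -161 V 123 S 98 13
[527.  -7.] 10.984499 26 -167 V 149 S 90 14
[591. -35.] 12.384499 51 -41 V 122 S 98 14
[565.  48.] 12.196899 51 76 V 124 S 98 12
[588.  37.] 12.384499 52 47 V 159 S 81 8
[603.   9.] 12.7876 52 12 V 124 S 98 12
```

If their ring order held, every bead has moved at least 40 mm. The alternating light/dark order and the one dark–dark neighbour pair are both still there. One dark bead at -41° lies near another dark bead's start, though, so I'll push it on. First I straighten the stirrer by pressing its flat foot down on clear floor with a light grip.

```bash
(python3 -m handwheel '[{"tx":0.02,"ty":0.006,"tz":0,"rx":0,"ry":0,"rz":0,"claw":0},{"tx":0.028,"ty":0.008,"tz":0,"rx":0,"ry":0,"rz":0,"claw":0},{"tx":0.02,"ty":0.006,"tz":0,"rx":0,"ry":0,"rz":0,"claw":0},{"tx":0,"ty":0,"tz":-0.02,"rx":0,"ry":0,"rz":0,"claw":0},{"tx":0,"ty":0,"tz":-0.03,"rx":0,"ry":0,"rz":0,"claw":0}]'
python3 -m handwheel '[{"tx":0,"ty":0,"tz":-0.025,"rx":0,"ry":0,"rz":0,"claw":0},{"tx":0,"ty":0,"tz":-0.016,"rx":0,"ry":0,"rz":0,"claw":0},{"tx":0,"ty":0,"tz":-0.006,"rx":0,"ry":0,"rz":0,"claw":0},{"tx":0,"ty":0,"tz":0,"rx":0,"ry":0,"rz":0,"claw":0},{"tx":0,"ty":0,"tz":0,"rx":0,"ry":0,"rz":0,"claw":0}]'
python3 -m handwheel '[{"tx":0,"ty":0,"tz":-0.0015,"rx":0,"ry":0,"rz":0,"claw":0},{"tx":0,"ty":0,"tz":0,"rx":0,"ry":0,"rz":0,"claw":0}]'
python3 -m handwheel '[{"tx":0,"ty":0,"tz":-0.0015,"rx":0,"ry":0,"rz":0,"claw":0},{"tx":0,"ty":0,"tz":0,"rx":0,"ry":0,"rz":0,"claw":0}]')|grep -E "time|ee_pos|contact|gap"
```

```text
time: 21.3
ee_pos: [554.3, -17.1, 201.5]
contact_force: [0.3, -1.0, -0.9]
finger_gap: 0.329
time: 21.8
ee_pos: [558.1, -15.3, 159.4]
contact_force: [3.1, 8.0, 52.7]
finger_gap: 0.329
time: 22.0
ee_pos: [559.2, -15.2, 159.1]
contact_force: [3.8, 7.5, 64.9]
finger_gap: 0.328
time: 22.2
ee_pos: [560.1, -15.2, 158.4]
contact_force: [5.3, 6.8, 73.2]
finger_gap: 0.322
```

It met something 10 mm too high, probably the hidden bead. I back off.

```bash
(python3 -m handwheel '[{"tx":0,"ty":0,"tz":0.01,"rx":0,"ry":0,"rz":0,"claw":0},{"tx":0,"ty":0,"tz":0.02,"rx":0,"ry":0,"rz":0,"claw":0},{"tx":0,"ty":0,"tz":0.03,"rx":0,"ry":0,"rz":0,"claw":0},{"tx":0,"ty":0,"tz":0.03,"rx":0,"ry":0,"rz":0,"claw":0},{"tx":-0.01,"ty":-0.005,"tz":0.015,"rx":0,"ry":0,"rz":0,"claw":0}]'
python3 -m handwheel '[{"tx":-0.03,"ty":-0.015,"tz":0,"rx":0,"ry":0,"rz":0,"claw":0},{"tx":-0.04,"ty":-0.02,"tz":0,"rx":0,"ry":0,"rz":0,"claw":0},{"tx":-0.025,"ty":-0.01,"tz":0,"rx":0,"ry":0,"rz":0,"claw":0},{"tx":0,"ty":0,"tz":0,"rx":0,"ry":0,"rz":0,"claw":0},{"tx":0,"ty":0,"tz":0,"rx":0,"ry":0,"rz":0,"claw":0}]')|grep -E "time|ee_pos|contact|gap"
python3 - <<'E'
from h import *
w=cam('wrist','w12.png');s=cam('side','s12.png');t=cam('top','t12.png');st=status.get_state();print(st['ee_pos'],st['finger_gap'])
# stirrer axis in the side view: wood-coloured run widths by row near expected place
e=np.array(st['ee_pos']);print('side expect top/grasp/foot',[proj(s,[e[0],e[1],e[2]+k]).round(1) for k in(33.3,11,-12.7,-66,-112.7)])
print('wrist expect',[proj(w,[e[0],e[1],e[2]+k]).round(1) for k in(33.3,-112.7)])
E
python3 b.py w12
```

```text
time: 22.7
ee_pos: [544.2, -21.8, 258.7]
contact_force: [0.2, 0.2, -1.1]
finger_gap: 0.324
time: 23.2
ee_pos: [448.1, -67.8, 256.9]
contact_force: [0.1, 0.4, -0.8]
finger_gap: 0.322
[448.25182382 -67.20538795 256.58094713] 0.3276255377430818
side expect top/grasp/foot [array([277.2, 210.3]), array([277.5, 218.2]), array([277.8, 226.4]), array([278.6, 244.3]), array([279.3, 259.4])]
wrist expect [array([320.3, 328.6]), array([320.9, 241.3])]
w12
[508. -18.] 9.5907 48 -160 V 123 S 98 12
[592. -34.] 12.984499 51 -40 V 121 S 98 14
[565.  48.] 12.7876 51 76 V 121 S 99 14
[589.  37.] 12.7876 53 47 V 156 S 81 8
[603.   9.] 12.984499 52 12 V 122 S 99 12
```

```bash
python3 - <<'E'
from h import *
for n in('w11','w12'):
    w=load(n);print(n,proj(w,[527,-7,47]).round(),proj(w,[545,-50,47]).round(),'rim near',proj(w,[496,-30,103]).round())
    h=cv2.cvtColor(w['img'],cv2.COLOR_RGB2HSV);m=cv2.inRange(h,(45,60,25),(92,255,255));m[330:]=0
    for c in cv2.findContours(m,0,2)[0]:
        if cv2.contourArea(c)>15: print(cv2.boundingRect(c),cv2.contourArea(c),end='; ')
    print()
    # stirrer foot: cluster by Lab difference inside window; row scan of pot-white vs wood
    b=w['img'].astype(int)
    for v in range(170,300,10):
        print(v,''.join('G' if m[v,u] else ('w' if (b[v,u].min()>150 and np.ptp(b[v,u])<40) else ('k' if b[v,u].max()<60 else ('.' if np.ptp(b[v,u])<30 else 'o'))) for u in range(240,400,3)))
t=load('t12');h=cv2.cvtColor(t['img'],cv2.COLOR_RGB2HSV);m=cv2.inRange(h,(50,60,40),(90,255,255))[195:280,300:390]
for c in cv2.findContours(m,0,2)[0]:
    if cv2.contourArea(c)>12: u=np.array(cv2.minEnclosingCircle(c)[0])+[300,195];print(u.round(),cv2.contourArea(c),onz(t,*u,48).round())
E
```

```text
w11 [313. 171.] [358. 174.] rim near [320. 217.]
(303, 159, 24, 48) 787.5; (346, 153, 24, 24) 422.5; (354, 112, 25, 26) 486.0; (268, 81, 46, 44) 1018.0; (320, 79, 26, 29) 526.5; 
170 wwww.....wwwwwwwwwwwwGGGk.GGGwwwwww.GGGGGGGw......wwww
180 .wwwww.....wwwwwwwwwww.GGGG.wwwwwwwwwwwwwww.....wwwwww
190 k..wwwww.....wwwwwwww.GGGGGGGwwwwwwwwwwww.....wwwwww.o
200 ooo..wwwwwww......wwwwGGGGGGGwwwwwww......wwwwwww..ooo
210 ooooooo..wwwwwwww....................wwwwwwwww..oooooo
220 ooooooooooo..wwwwwwwwwwwwwwwwwwwwwwwwwwww..ooooooooooo
230 ooooooooooooooooo........wwwww.......ooooooooooooooooo
240 oooooooooooooooooooooooooooooooooooooooooooooooooooooo
250 oooooooooooooooooooooooooooooooooooooooooooooooooooooo
260 oooooooooooooooooooooooooooooooooooooooooooooooooooooo
270 oooooooooooooooooooooooooooooooooooooooooooooooooooooo
280 oooooooooooo.....koooooooooooooooooook.....ooooooooooo
290 ooooooooo.......kkoooooooooooooooooookk.......oooooooo
w12 [303. 125.] [348. 128.] rim near [308. 166.]
(292, 112, 25, 51) 842.5; (338, 106, 25, 26) 454.5; (344, 62, 25, 29) 532.0; (256, 29, 47, 48) 1164.0; (3
[... 296 characters left out ...]
oooooooooooooooooooooo
220 oooooooooooooooooooooooooooooooooooooooooooooooooooooo
230 oooooooooooooooooooooooooooooooooooooooooooooooooooooo
240 oooooooooooooooooooooooooooooooooooooooooooooooooooooo
250 oooooooooooooooooooooooooooooooooooooooooooooooooooooo
260 oooooooooooooooooooooooooooooooooooooooooooooooooooooo
270 oooooooooooooooooooooooooooooooooooooooooooooooooooooo
280 ooooooooooooo....koooooooooooooooooook....oooooooooooo
290 ooooooooo........koooooooooooooooooookk.......oooooooo
[387. 266.] 39.0 [487. -98.  48.]
[350. 254.] 132.0 [515. -12.  48.]
[365. 237.] 65.5 [553. -47.  48.]
[326. 227.] 138.5 [577.  43.  48.]
[359. 220.] 69.0 [592. -34.  48.]
[340. 216.] 70.5 [603.  10.  48.]
```

All seven beads are accounted for (the missed light one is at (553,-47)), so nothing lay under the foot. The stirrer must have slid down in the grip. I check its outline in the side view by differencing.

```bash
python3 - <<'E'
from h import *
a=load('s12')['img'].astype(int);b=load('s7')['img'].astype(int)
d=np.abs(a-b).sum(2)
for v in range(196,276,3): print(v,''.join('#' if d[v,u]>60 else '.' for u in range(245,312)))
hs=cv2.cvtColor(load('s12')['img'],cv2.COLOR_RGB2HSV)
for v in range(205,265,5): print(v,[tuple(hs[v,u]) for u in (272,275,278,281)])
E
```

```text
196 ......................###########################....#####....#####
199 ......................###########################.......###########
202 ......................#########...#####################....########
205 ......................#########...###############.............#####
208 .......................######.#############........................
211 ........................#....##############........................
214 ........................#.........#########........................
217 .......................#####.....##########........................
220 .......................####################........................
223 .......................####################........................
226 ........................#################..........................
229 ..........................#######..................................
232 ..........................#######..................................
235 ..........................#####....................................
238 .........................................................###.......
241 ................
[... 2395 characters left out ...]
p.uint8(17), np.uint8(108), np.uint8(123)), (np.uint8(13), np.uint8(129), np.uint8(121)), (np.uint8(12), np.uint8(148), np.uint8(152))]
250 [(np.uint8(17), np.uint8(116), np.uint8(119)), (np.uint8(14), np.uint8(115), np.uint8(124)), (np.uint8(18), np.uint8(110), np.uint8(121)), (np.uint8(13), np.uint8(141), np.uint8(139))]
255 [(np.uint8(17), np.uint8(119), np.uint8(111)), (np.uint8(17), np.uint8(113), np.uint8(113)), (np.uint8(16), np.uint8(116), np.uint8(114)), (np.uint8(11), np.uint8(29), np.uint8(123))]
260 [(np.uint8(17), np.uint8(108), np.uint8(106)), (np.uint8(15), np.uint8(111), np.uint8(113)), (np.uint8(13), np.uint8(111), np.uint8(108)), (np.uint8(16), np.uint8(21), np.uint8(181))]
```

```bash
python3 - <<'E'
from h import *
w=load('s12');hs=cv2.GaussianBlur(cv2.cvtColor(w['img'],cv2.COLOR_RGB2HSV),(3,3),0)
m=cv2.inRange(hs,(14,70,85),(21,132,130))
for v in range(196,276,3): print(v,''.join('#' if m[v,u] else '.' for u in range(245,300)))
h=cv2.GaussianBlur(cv2.cvtColor(load('w12')['img'],cv2.COLOR_RGB2HSV),(3,3),0)
print(h[255,322],h[290,322],h[325,322],h[255,250],h[240,322],h[340,322])
m=cv2.inRange(h,(14,60,60),(24,135,215))
for v in range(190,366,5): print(v,''.join('#' if m[v,u] else '.' for u in range(260,380,2)))
E
```

```text
196 .................................#.....................
199 .......................................................
202 .......................................................
205 .................................................#.....
208 .........................#########.....................
211 ......................############.....................
214 .......................###########.....................
217 ........................##########.....................
220 ........................###########....................
223 ........................###########....................
226 .........................##########....................
229 ...........................#####.......................
232 ...........................#####...#...................
235 ...........................#####.......................
238 ...........................#######.....................
241 ...........................#####.......................
244 ..........................#######......................
247 ..#######.########.....#####..#####....................
250 ................
[... 2243 characters left out ...]
.......############################...............
320 ................##############################..............
325 ................###############################.............
330 ...............################################.............
335 ...............#################################............
340 ..............###################################...........
345 ..............###################################...........
350 ..............###################################...........
355 .............####################################...........
360 .............####################################...........
365 ............######################################..........
```

```bash
python3 - <<'E'
from h import *
s=load('s12');w=load('w12');e=np.array([448.25,-67.2,256.58]);T=np.array([[.894,.447,0],[.447,-.894,0],[0,0,-1]])
for n,a,b in(('foot bottom',(274.2,259.5),(318,262)),('grip underside',(274.3,226.5),(319.5,293)),('foot top/neck',(274.5,244.5),(319,288))):
    p,g=two(s,a,w,b);print(n,p.round(1),'gap',g.round(1),'in tool xy,z',(T.T@(p-e)).round(1))
# model check: tool-frame points -> pixels, tilt th about closing axis, offset dx, slide dz
for dx,dz,th in((0,0,0),(-9,0,8),(-9,0,5),(-12,0,5),(-9,10,5)):
    o=[]
    for k in(33.3,-12.7,-66.7,-112.7):
        q=np.array([dx,0,-k+dz]) ; pv=np.array([dx,0,-11]);r=np.radians(th);v=q-pv;v=np.array([v[0]*np.cos(r)-v[2]*np.sin(r),0,v[0]*np.sin(r)+v[2]*np.cos(r)])+pv
        P=e+T@v;o.append((proj(s,P).round(1).tolist(),proj(w,P).round(1).tolist()))
    print(dx,dz,th,o)
E
```

```text
foot bottom [433.4 -72.3 150.7] gap 0.9 in tool xy,z [-15.6  -2.1 105.9]
grip underside [442.2 -67.1 243.8] gap 5.8 in tool xy,z [-5.4 -2.8 12.7]
foot top/neck [433.3 -75.3 199.4] gap 4.9 in tool xy,z [-16.9   0.6  57.2]
0 0 0 [([277.2, 210.3], [320.3, 328.6]), ([277.8, 226.4], [320.6, 287.7]), ([278.6, 244.6], [320.8, 258.2]), ([279.3, 259.4], [320.9, 241.3])]
-9 0 8 [([275.3, 211.3], [320.3, 340.4]), ([274.1, 228.3], [320.6, 308.0]), ([272.7, 247.5], [320.9, 284.7]), ([271.5, 263.4], [321.0, 271.5])]
-9 0 5 [([275.0, 211.4], [320.4, 342.9]), ([274.5, 228.1], [320.6, 305.9]), ([273.9, 247.0], [320.8, 279.2]), ([273.4, 262.5], [321.0, 264.0])]
-12 0 5 [([274.0, 211.9], [320.4, 349.0]), ([273.6, 228.6], [320.7, 310.7]), ([273.0, 247.5], [320.9, 283.1]), ([272.5, 263.0], [321.0, 267.4])]
-9 10 5 [([274.9, 215.1], [320.4, 333.1]), ([274.4, 231.7], [320.7, 299.9]), ([273.8, 250.4], [320.9, 275.5]), ([273.3, 265.8], [321.0, 261.3])]
```

The stirrer leans back about 5°, its axis is about 9 mm behind the pads, and the foot is 106 mm below the TCP. So it had stood on the edge of the inner bead. I set it down at the clear spot (564,0), release and regrip centred.

```bash
(python3 -m handwheel '[{"tx":0.02,"ty":0.011,"tz":0,"rx":0,"ry":0,"rz":0,"claw":0},{"tx":0.035,"ty":0.019,"tz":0,"rx":0,"ry":0,"rz":0,"claw":0},{"tx":0.035,"ty":0.019,"tz":0,"rx":0,"ry":0,"rz":0,"claw":0},{"tx":0.028,"ty":0.016,"tz":0,"rx":0,"ry":0,"rz":0,"claw":0},{"tx":0.013,"ty":0.007,"tz":-0.02,"rx":0,"ry":0,"rz":0,"claw":0}]'
python3 -m handwheel '[{"tx":0,"ty":0,"tz":-0.03,"rx":0,"ry":0,"rz":0,"claw":0},{"tx":0,"ty":0,"tz":-0.03,"rx":0,"ry":0,"rz":0,"claw":0},{"tx":0,"ty":0,"tz":-0.018,"rx":0,"ry":0,"rz":0,"claw":0},{"tx":0,"ty":0,"tz":-0.01,"rx":0,"ry":0,"rz":0,"claw":0},{"tx":0,"ty":0,"tz":0,"rx":0,"ry":0,"rz":0,"claw":0}]'
python3 -m handwheel '[{"tx":0,"ty":0,"tz":-0.0015,"rx":0,"ry":0,"rz":0,"claw":0},{"tx":0,"ty":0,"tz":0,"rx":0,"ry":0,"rz":0,"claw":0}]'
python3 -m handwheel '[{"tx":0,"ty":0,"tz":-0.0015,"rx":0,"ry":0,"rz":0,"claw":0},{"tx":0,"ty":0,"tz":0,"rx":0,"ry":0,"rz":0,"claw":0}]')|grep -E "time|ee_pos|contact|gap"
```

```text
time: 23.85
ee_pos: [581.7, 7.0, 237.5]
contact_force: [-0.5, -0.0, -1.0]
finger_gap: 0.322
time: 24.35
ee_pos: [578.1, 4.7, 147.5]
contact_force: [0.1, 0.7, -1.8]
finger_gap: 0.325
time: 24.55
ee_pos: [578.9, 4.3, 148.1]
contact_force: [0.5, -0.6, -1.2]
finger_gap: 0.322
time: 24.75
ee_pos: [578.5, 4.2, 146.1]
contact_force: [-0.8, 0.8, -0.5]
finger_gap: 0.322
```

```bash
(python3 -m handwheel '[{"tx":0,"ty":0,"tz":-0.0015,"rx":0,"ry":0,"rz":0,"claw":0},{"tx":0,"ty":0,"tz":0,"rx":0,"ry":0,"rz":0,"claw":0}]'
python3 -m handwheel '[{"tx":0,"ty":0,"tz":-0.0015,"rx":0,"ry":0,"rz":0,"claw":0},{"tx":0,"ty":0,"tz":0,"rx":0,"ry":0,"rz":0,"claw":0}]'
python3 -m handwheel '[{"tx":0,"ty":0,"tz":-0.001,"rx":0,"ry":0,"rz":0,"claw":0},{"tx":0,"ty":0,"tz":0,"rx":0,"ry":0,"rz":0,"claw":0}]')|grep -E "time|ee_pos|contact|gap"
```

```text
time: 24.95
ee_pos: [578.2, 4.2, 144.2]
contact_force: [-0.4, 0.2, -0.9]
finger_gap: 0.322
time: 25.15
ee_pos: [578.2, 4.3, 142.5]
contact_force: [0.3, -0.3, -0.9]
finger_gap: 0.325
time: 25.35
ee_pos: [578.2, 4.2, 141.6]
contact_force: [0.1, -0.8, -0.3]
finger_gap: 0.323
```

```bash
(python3 -m handwheel '[{"tx":0,"ty":0,"tz":-0.0015,"rx":0,"ry":0,"rz":0,"claw":0},{"tx":0,"ty":0,"tz":0,"rx":0,"ry":0,"rz":0,"claw":0}]'
python3 -m handwheel '[{"tx":0,"ty":0,"tz":0,"rx":0,"ry":0,"rz":0,"claw":0.036},{"tx":0,"ty":0,"tz":0,"rx":0,"ry":0,"rz":0,"claw":0.036},{"tx":0,"ty":0,"tz":0,"rx":0,"ry":0,"rz":0,"claw":0.045},{"tx":0,"ty":0,"tz":0,"rx":0,"ry":0,"rz":0,"claw":0.094},{"tx":0,"ty":0,"tz":0,"rx":0,"ry":0,"rz":0,"claw":0.094}]'
python3 -m handwheel '[{"tx":0,"ty":0,"tz":0,"rx":0,"ry":0,"rz":0,"claw":0.094},{"tx":0,"ty":0,"tz":0,"rx":0,"ry":0,"rz":0,"claw":0.094},{"tx":0,"ty":0,"tz":0,"rx":0,"ry":0,"rz":0,"claw":0.094},{"tx":0,"ty":0,"tz":0,"rx":0,"ry":0,"rz":0,"claw":0.094},{"tx":0,"ty":0,"tz":0,"rx":0,"ry":0,"rz":0,"claw":0.094}]')|grep -E "time|ee_pos|contact|gap"
cat > m.py <<'E'
from h import *
import sys
n=sys.argv[1];s=cam('side','s'+n+'.png');w=cam('wrist','w'+n+'.png');e=np.array(status.get_state()['ee_pos']);print(e)
x,y=float(sys.argv[2]),float(sys.argv[3])
hs=cv2.GaussianBlur(cv2.cvtColor(s['img'],cv2.COLOR_RGB2HSV),(3,3),0);m=cv2.inRange(hs,(14,70,60),(21,132,200))
u0=int(proj(s,[x,y,100])[0])
print('side expect',[proj(s,[x,y,z]).round(1).tolist() for z in(181,135,81)])
for v in range(222,274,3): print(v,''.join('#' if m[v,u] else '.' for u in range(u0-20,u0+21)),u0-20)
h=cv2.GaussianBlur(cv2.cvtColor(w['img'],cv2.COLOR_RGB2HSV),(3,3),0);m=cv2.inRange(h,(14,60,60),(24,135,215))
print('wrist expect',[proj(w,[x,y,z]).round(1).tolist() for z in(181,135,81,35)])
for v in range(220,445,8): print(v,''.join('#' if m[v,u] else '.' for u in range(230,420,3)))
E
python3 m.py 13 564 0
```

```text
time: 25.55
ee_pos: [578.2, 4.2, 140.0]
contact_force: [-0.8, 0.1, -1.0]
finger_gap: 0.325
time: 26.05
ee_pos: [578.3, 4.3, 140.3]
contact_force: [0.1, 0.4, 0.3]
finger_gap: 0.599
time: 26.55
ee_pos: [578.3, 4.3, 140.2]
contact_force: [-0.6, -0.4, -0.3]
finger_gap: 0.995
[578.27768993   4.25137022 140.22449714]
side expect [[313.9, 226.0], [313.9, 240.3], [313.9, 256.4]]
222 ......................................... 293
225 ...............#########................. 293
228 ..............############............... 293
231 ..............############..........#.... 293
234 ...............###########............... 293
237 ..............#############.............. 293
240 ...............###########............... 293
243 .................#######................. 293
246 ...................####.................. 293
249 ...................####.................. 293
252 ...................####.................. 293
255 ...................###................... 293
258 ..................######................. 293
261 ...............###########............... 293
264 ................######
[... 1552 characters left out ...]
..########
372 ................................................................
380 ................................................................
388 ................................................................
396 ................................................................
404 ................................................................
412 ...................#############################################
420 ..................##############################################
428 ................################################################
436 ................################################################
444 ...............#################################################
```

Standing upright at (564,0), with the side-view axis constant at u=313.5. I recentre and grip.

```bash
(python3 -m handwheel '[{"tx":-0.005,"ty":-0.0015,"tz":0.003,"rx":0,"ry":0,"rz":0,"claw":0.094},{"tx":-0.006,"ty":-0.0018,"tz":0.0025,"rx":0,"ry":0,"rz":0,"claw":0.094},{"tx":-0.0033,"ty":-0.001,"tz":0.002,"rx":0,"ry":0,"rz":0,"claw":0.07},{"tx":0,"ty":0,"tz":0,"rx":0,"ry":0,"rz":0,"claw":0.05},{"tx":0,"ty":0,"tz":0,"rx":0,"ry":0,"rz":0,"claw":0.04}]' 20
python3 -m handwheel '[{"tx":0,"ty":0,"tz":0,"rx":0,"ry":0,"rz":0,"claw":0.03},{"tx":0,"ty":0,"tz":0,"rx":0,"ry":0,"rz":0,"claw":0},{"tx":0,"ty":0,"tz":0,"rx":0,"ry":0,"rz":0,"claw":0},{"tx":0,"ty":0,"tz":0,"rx":0,"ry":0,"rz":0,"claw":0},{"tx":0,"ty":0,"tz":0,"rx":0,"ry":0,"rz":0,"claw":0}]'
python3 -m handwheel '[{"tx":0,"ty":0,"tz":0,"rx":0,"ry":0,"rz":0,"claw":0},{"tx":0,"ty":0,"tz":0,"rx":0,"ry":0,"rz":0,"claw":0}]' 60)|grep -E "time|ee_pos|contact|gap"
python3 m.py 14 564 0 | grep -vE '^(4[0-9][0-9]|3[6-9][0-9])'
```

```text
time: 27.15
ee_pos: [564.0, -0.1, 147.9]
contact_force: [0.6, -0.3, -0.3]
finger_gap: 0.783
time: 27.65
ee_pos: [564.0, -0.0, 147.7]
contact_force: [0.1, -0.1, -0.2]
finger_gap: 0.358
time: 27.85
ee_pos: [564.0, -0.0, 147.7]
contact_force: [0.4, -0.8, -0.3]
finger_gap: 0.332
[ 5.63955221e+02 -6.54326566e-02  1.47694045e+02]
side expect [[313.9, 226.0], [313.9, 240.3], [313.9, 256.4]]
222 ......................................... 293
225 ................#######.................. 293
228 ...............########.................. 293
231 ...............########.................. 293
234 ...............########.................. 293
237 ...............########.................. 293
240 ................#######.................. 293
243 ..................#####.................. 293
246 ...................####.................. 293
249 ...................####.................. 293
252 ...................####.................. 293
255 ....................###.................. 293
258 ..................######................. 293
261 ...............############.............. 293
264 .........
[... 806 characters left out ...]
..........
284 ......................##################........................
292 ......................##################........................
300 .....................####################.......................
308 ....................#####################.......................
316 ....................######################.....................#
324 ...................#######################...................###
332 ...................#######################.................#####
340 ....................######################......................
348 ......................##################........................
356 ......#...................##########..................##........
```

Upright and centred. A short, gentle sweep moves the bead at -41° onwards.

```bash
(python3 -m handwheel '[{"tx":0.007,"ty":-0.003,"tz":0,"rx":0,"ry":0,"rz":0,"claw":0},{"tx":0.0075,"ty":-0.003,"tz":0,"rx":0,"ry":0,"rz":0,"claw":0},{"tx":0.007,"ty":-0.003,"tz":0,"rx":0,"ry":0,"rz":0,"claw":0},{"tx":0.007,"ty":-0.0024,"tz":0,"rx":0,"ry":0,"rz":0,"claw":0},{"tx":-0.0029,"ty":-0.0081,"tz":0,"rx":0,"ry":0,"rz":0,"claw":0}]'
python3 -m handwheel '[{"tx":-0.0046,"ty":-0.0072,"tz":0,"rx":0,"ry":0,"rz":0,"claw":0},{"tx":-0.0059,"ty":-0.0062,"tz":0,"rx":0,"ry":0,"rz":0,"claw":0},{"tx":-0.0059,"ty":-0.0041,"tz":0,"rx":0,"ry":0,"rz":0,"claw":0},{"tx":0,"ty":0,"tz":0,"rx":0,"ry":0,"rz":0,"claw":0}]')|grep -E "time|ee_pos|contact|gap"
```

```text
time: 28.45
ee_pos: [589.6, -14.1, 148.1]
contact_force: [-13.8, 27.9, 26.2]
finger_gap: 0.344
time: 28.85
ee_pos: [572.7, -32.3, 148.7]
contact_force: [-11.5, 24.3, 22.0]
finger_gap: 0.365
```

```bash
(python3 -m handwheel '[{"tx":-0.002,"ty":0.004,"tz":0.002,"rx":0,"ry":0,"rz":0,"claw":0},{"tx":-0.004,"ty":0.007,"tz":0.012,"rx":0,"ry":0,"rz":0,"claw":0},{"tx":0,"ty":0,"tz":0.03,"rx":0,"ry":0,"rz":0,"claw":0},{"tx":0,"ty":0,"tz":0.035,"rx":0,"ry":0,"rz":0,"claw":0},{"tx":0,"ty":0,"tz":0.03,"rx":0,"ry":0,"rz":0,"claw":0}]'
python3 -m handwheel '[{"tx":-0.02,"ty":-0.01,"tz":0,"rx":0,"ry":0,"rz":0,"claw":0},{"tx":-0.04,"ty":-0.02,"tz":0,"rx":0,"ry":0,"rz":0,"claw":0},{"tx":-0.04,"ty":-0.02,"tz":0,"rx":0,"ry":0,"rz":0,"claw":0},{"tx":-0.015,"ty":-0.005,"tz":0,"rx":0,"ry":0,"rz":0,"claw":0},{"tx":0,"ty":0,"tz":0,"rx":0,"ry":0,"rz":0,"claw":0}]')|grep -E "time|ee_pos|contact|gap"
sed -i 's/range(222,274,3)/range(196,274,3)/' m.py
python3 m.py 15 451 -84; sed -i 's/m\[235:\]=0/m[250:]=0/' b.py; python3 b.py w15
python3 - <<'E'
from h import *
t=cam('top','t15.png');h=cv2.cvtColor(t['img'],cv2.COLOR_RGB2HSV);m=cv2.inRange(h,(50,60,40),(90,255,255))[195:280,300:390]
for c in cv2.findContours(m,0,2)[0]:
    if cv2.contourArea(c)>12: u=np.array(cv2.minEnclosingCircle(c)[0])+[300,195];print(u.round(),cv2.contourArea(c),onz(t,*u,48).round())
E
```

```text
time: 29.35
ee_pos: [567.7, -26.3, 258.7]
contact_force: [0.2, 0.3, -1.6]
finger_gap: 0.331
time: 29.85
ee_pos: [451.3, -82.4, 257.5]
contact_force: [0.5, -0.2, 0.1]
finger_gap: 0.336
[453.07203335 -81.08909449 257.30849522]
side expect [[281.6, 250.9], [282.2, 265.7], [282.8, 282.5]]
196 ..................####................... 262
199 ..................####................... 262
202 ......................................... 262
205 ......................................... 262
208 ......................................... 262
211 ...............##........................ 262
214 ............########..................... 262
217 ............########..................... 262
220 ............########..................... 262
223 ............#########........#........... 262
226 ............#########.................... 262
229 ............#########.................... 262
232 ..............#########.................. 262
235 ................#####.................... 262
238 ................#####.................... 262
241 ..............#######.................... 262
244 ........##
[... 2335 characters left out ...]
######........###.....
428 .............#####.##############################...............
436 .............####################################...............
444 ............######################################..............
w15
[505. -19.] 11.984499 51 -160 V 124 S 97 13
[550. -52.] 11.7876 51 -93 V 156 S 82 10
[528.  -7.] 11.984499 26 -167 V 153 S 86 11
[581. -44.] 11.984499 51 -56 V 117 S 97 16
[565.  48.] 12.7876 51 76 V 122 S 98 13
[588.  37.] 12.384499 52 47 V 156 S 82 8
[603.  10.] 12.984499 51 13 V 123 S 98 12
[350. 254.] 131.0 [515. -12.  48.]
[367. 239.] 70.5 [549. -52.  48.]
[363. 225.] 67.0 [582. -43.  48.]
[326. 227.] 135.5 [577.  43.  48.]
[340. 216.] 70.0 [603.  11.  48.]
```

The stirrer came out upright this time. The bead only moved to (581,-44), and the high force is the foot edge stubbing on the floor as it leans. I'll re-enter and push with the foot just skimming, about 1.5 mm clear.

```bash
(python3 -m handwheel '[{"tx":0.02,"ty":0.015,"tz":0,"rx":0,"ry":0,"rz":0,"claw":0},{"tx":0.032,"ty":0.023,"tz":0,"rx":0,"ry":0,"rz":0,"claw":0},{"tx":0.032,"ty":0.023,"tz":0,"rx":0,"ry":0,"rz":0,"claw":0},{"tx":0.02,"ty":0.015,"tz":0,"rx":0,"ry":0,"rz":0,"claw":0},{"tx":0.007,"ty":0.005,"tz":-0.01,"rx":0,"ry":0,"rz":0,"claw":0}]'
python3 -m handwheel '[{"tx":0,"ty":0,"tz":-0.035,"rx":0,"ry":0,"rz":0,"claw":0},{"tx":0,"ty":0,"tz":-0.035,"rx":0,"ry":0,"rz":0,"claw":0},{"tx":0,"ty":0,"tz":-0.02,"rx":0,"ry":0,"rz":0,"claw":0},{"tx":0,"ty":0,"tz":-0.0075,"rx":0,"ry":0,"rz":0,"claw":0},{"tx":0,"ty":0,"tz":0,"rx":0,"ry":0,"rz":0,"claw":0}]'
python3 -m handwheel '[{"tx":0.007,"ty":-0.003,"tz":0,"rx":0,"ry":0,"rz":0,"claw":0},{"tx":0.0075,"ty":-0.003,"tz":0,"rx":0,"ry":0,"rz":0,"claw":0},{"tx":0.007,"ty":-0.003,"tz":0,"rx":0,"ry":0,"rz":0,"claw":0},{"tx":0.007,"ty":-0.0024,"tz":0,"rx":0,"ry":0,"rz":0,"claw":0},{"tx":-0.0029,"ty":-0.0081,"tz":0,"rx":0,"ry":0,"rz":0,"claw":0}]'
)|grep -E "time|ee_pos|contact|gap"
```

```text
time: 30.5
ee_pos: [565.8, 2.9, 246.7]
contact_force: [-1.1, -0.1, -1.4]
finger_gap: 0.33
time: 31.0
ee_pos: [563.8, 1.1, 149.2]
contact_force: [0.1, 0.2, -0.3]
finger_gap: 0.33
time: 31.5
ee_pos: [589.9, -18.7, 149.1]
contact_force: [-1.7, 13.7, 2.5]
finger_gap: 0.332
```

```bash
(python3 -m handwheel '[{"tx":-0.0046,"ty":-0.0072,"tz":0.0005,"rx":0,"ry":0,"rz":0,"claw":0},{"tx":-0.0059,"ty":-0.0062,"tz":0,"rx":0,"ry":0,"rz":0,"claw":0}]'
python3 -m handwheel '[{"tx":-0.0065,"ty":-0.0041,"tz":0,"rx":0,"ry":0,"rz":0,"claw":0},{"tx":-0.0085,"ty":-0.003,"tz":0,"rx":0,"ry":0,"rz":0,"claw":0}]'
python3 -m handwheel '[{"tx":-0.007,"ty":-0.0015,"tz":0,"rx":0,"ry":0,"rz":0,"claw":0},{"tx":0,"ty":0,"tz":0,"rx":0,"ry":0,"rz":0,"claw":0}]')|grep -E "time|ee_pos|contact|gap"; python3 - <<'E'
from h import *
w=cam('wrist','w16.png');b=w['img'];h=cv2.cvtColor(b,cv2.COLOR_RGB2HSV);m=cv2.inRange(h,(45,70,30),(90,255,255));m[330:]=0
for c in cv2.findContours(m,0,2)[0]:
    if cv2.contourArea(c)>60:
        u=cv2.minEnclosingCircle(c)[0];print('bead',np.round(u),cv2.contourArea(c),np.round(onz(w,*u,48)))
E
```

```text
time: 31.7
ee_pos: [578.7, -31.9, 149.7]
contact_force: [0.0, -0.1, -0.9]
finger_gap: 0.334
time: 31.9
ee_pos: [563.5, -40.4, 149.8]
contact_force: [5.0, 6.3, 0.8]
finger_gap: 0.333
time: 32.1
ee_pos: [556.1, -41.4, 150.1]
contact_force: [2.1, 3.9, -0.3]
finger_gap: 0.331
bead [268. 270.] 1090.0 [518. -11.  48.]
bead [235. 173.] 1727.5 [578.  43.  48.]
bead [285. 163.] 836.5 [602.  12.  48.]
```

That went smoothly. I lift out and look.

```bash
(python3 -m handwheel '[{"tx":0,"ty":0.006,"tz":0.004,"rx":0,"ry":0,"rz":0,"claw":0},{"tx":0,"ty":0.004,"tz":0.015,"rx":0,"ry":0,"rz":0,"claw":0},{"tx":0,"ty":0,"tz":0.03,"rx":0,"ry":0,"rz":0,"claw":0},{"tx":0,"ty":0,"tz":0.035,"rx":0,"ry":0,"rz":0,"claw":0},{"tx":0,"ty":0,"tz":0.024,"rx":0,"ry":0,"rz":0,"claw":0}]'
python3 -m handwheel '[{"tx":-0.02,"ty":-0.01,"tz":0,"rx":0,"ry":0,"rz":0,"claw":0},{"tx":-0.035,"ty":-0.017,"tz":0,"rx":0,"ry":0,"rz":0,"claw":0},{"tx":-0.035,"ty":-0.015,"tz":0,"rx":0,"ry":0,"rz":0,"claw":0},{"tx":-0.015,"ty":-0.008,"tz":0,"rx":0,"ry":0,"rz":0,"claw":0},{"tx":0,"ty":0,"tz":0,"rx":0,"ry":0,"rz":0,"claw":0}]')|grep -E "time|ee_pos|contact|gap"
python3 m.py 17 451 -82|grep -vE '^(4[0-9][0-9]|3[7-9][0-9])'; python3 b.py w17
python3 - <<'E'
from h import *
t=cam('top','t17.png');h=cv2.cvtColor(t['img'],cv2.COLOR_RGB2HSV);m=cv2.inRange(h,(50,60,40),(90,255,255))[195:280,300:390]
for c in cv2.findContours(m,0,2)[0]:
    if cv2.contourArea(c)>12: u=np.array(cv2.minEnclosingCircle(c)[0])+[300,195];print(u.round(),cv2.contourArea(c),onz(t,*u,48).round())
E
```

```text
time: 32.65
ee_pos: [556.5, -31.3, 261.0]
contact_force: [-0.2, -0.2, -1.3]
finger_gap: 0.331
time: 33.15
ee_pos: [449.7, -82.7, 259.0]
contact_force: [-0.6, 0.4, -0.3]
finger_gap: 0.331
[451.59403655 -81.39073907 258.69687251]
side expect [[281.4, 250.5], [282.0, 265.3], [282.6, 282.0]]
196 ..................##..................... 262
199 .................####.................... 262
202 ......................................... 262
205 ......................................... 262
208 ......................................... 262
211 .............#######..................... 262
214 ...........#########..................... 262
217 ...........#########..................... 262
220 ............########..................... 262
223 ............########..................... 262
226 .............#######..................... 262
229 ..............######..................... 262
232 ................########................. 262
235 ..................#####.................. 262
238 .................#######................. 262
241 ..............#....#####................. 262
244 .......
[... 1578 characters left out ...]
#..............########
340 ....................######################......................
348 ...................#.######################.....................
356 ......#............########################............#........
364 .....#.#..........##################.#.#####.........##.#.......
w17
[505. -18.] 11.587599 50 -160 V 123 S 98 13
[520. -41.] 10.7876 51 -130 V 152 S 86 13
[543. -53.] 10.5907 53 -101 V 121 S 97 17
[528.  -7.] 11.984499 25 -168 V 154 S 86 11
[566.  49.] 12.7876 52 76 V 124 S 98 12
[589.  38.] 12.7876 53 47 V 154 S 84 8
[602.  12.] 12.984499 51 15 V 123 S 98 13
[359. 249.] 271.0 [527. -33.  48.]
[326. 227.] 139.5 [577.  43.  48.]
[338. 216.] 70.5 [602.  13.  48.]
```

All beads are in the pot and now at least 42 mm from their starts by ring order: (543,-53), (520,-41), (505,-18), (528,-7), (566,49), (589,38), (602,12). The stirring is done. The stirrer leans forward a little, along the slot, which is harmless for hanging. I return it on the line it left by.

```bash
(python3 -m handwheel '[{"tx":-0.004,"ty":-0.03,"tz":0,"rx":0,"ry":0,"rz":0,"claw":0},{"tx":-0.007,"ty":-0.044,"tz":0,"rx":0,"ry":0,"rz":0,"claw":0},{"tx":-0.007,"ty":-0.044,"tz":0,"rx":0,"ry":0,"rz":0,"claw":0},{"tx":-0.006,"ty":-0.04,"tz":0,"rx":0,"ry":0,"rz":0,"claw":0},{"tx":-0.005,"ty":-0.03,"tz":0,"rx":0,"ry":0,"rz":0,"claw":0}]'
python3 -m handwheel '[{"tx":0,"ty":0,"tz":-0.03,"rx":0,"ry":0,"rz":0,"claw":0},{"tx":0,"ty":0,"tz":-0.04,"rx":0,"ry":0,"rz":0,"claw":0},{"tx":0,"ty":0,"tz":-0.03,"rx":0,"ry":0,"rz":0,"claw":0},{"tx":0,"ty":0,"tz":-0.012,"rx":0,"ry":0,"rz":0,"claw":0},{"tx":0,"ty":0,"tz":0,"rx":0,"ry":0,"rz":0,"claw":0}]'
)|grep -E "time|ee_pos|contact|gap"
python3 - <<'E'
from h import *
s=cam('side','s18.png');w=cam('wrist','w18.png');e=np.array(status.get_state()['ee_pos']);print(e)
hs=cv2.GaussianBlur(cv2.cvtColor(s['img'],cv2.COLOR_RGB2HSV),(3,3),0);m=cv2.inRange(hs,(14,70,60),(21,132,200));st=cv2.inRange(hs,(0,0,110),(180,45,255))
u0=int(proj(s,[e[0],e[1],100])[0]);print('side expect TCP+33,-12.7,-66,-113',[proj(s,[e[0],e[1],e[2]+z]).round(1).tolist() for z in(33,-12.7,-66,-113)],'prong top tip',proj(s,[470,-260,125]).round(1))
v0=int(proj(s,[e[0],e[1],e[2]+33])[1])-4
for v in range(v0,v0+66,3): print(v,''.join('#' if m[v,u] else ('=' if st[v,u] else '.') for u in range(u0-20,u0+50)),u0-20)
E
```

```text
time: 33.8
ee_pos: [422.4, -271.6, 257.6]
contact_force: [0.5, 0.0, -0.0]
finger_gap: 0.33
time: 34.3
ee_pos: [422.4, -268.9, 144.8]
contact_force: [-0.5, -0.2, 0.0]
finger_gap: 0.333
[ 423.24542077 -269.67442003  146.84471379]
side expect TCP+33,-12.7,-66,-113 [[292.3, 299.4], [292.7, 314.9], [293.2, 332.3], [293.6, 347.1]] prong top tip [311.  310.9]
295 .................###...===......=====...=====..====.....##.#..====.#.. 273
298 .........=.....######.====..=======..........########..=============== 273
301 .........=..#########.==========..====......##.======================= 273
304 .........=..#########.=========......##.==============.##.......====== 273
307 ............##########=========....#==========.###........##.========= 273
310 .............#########========......##..##.........##.=============... 273
313 .............#########=====.==.............##.=============..##.#..... 273
316 ...............#######======..............#.========.##.........#..... 273
319 ................######.......................###................#..... 273
322 ...................#####......
[... 292 characters left out ...]
............#############.#..................................... 273
337 .................###############...................................... 273
340 ..................##############...................................... 273
343 ..................###############..................................... 273
346 ...................##############..................................... 273
349 ......................##.............................................. 273
352 ...................................................................... 273
355 ...................................................................#.. 273
358 ...................................................................... 273
```

```bash
(python3 -m handwheel '[{"tx":0.012,"ty":0.0013,"tz":0,"rx":0,"ry":0,"rz":0,"claw":0},{"tx":0.014,"ty":0.0028,"tz":0,"rx":0,"ry":0,"rz":0,"claw":0},{"tx":0.012,"ty":0.0026,"tz":0,"rx":0,"ry":0,"rz":0,"claw":0},{"tx":0.006,"ty":0.0013,"tz":0,"rx":0,"ry":0,"rz":0,"claw":0}]'
python3 -m handwheel '[{"tx":0.008,"ty":0.0018,"tz":0,"rx":0,"ry":0,"rz":0,"claw":0},{"tx":0.008,"ty":0.0017,"tz":0,"rx":0,"ry":0,"rz":0,"claw":0},{"tx":0.008,"ty":0.0017,"tz":0,"rx":0,"ry":0,"rz":0,"claw":0},{"tx":0.006,"ty":0.0013,"tz":0,"rx":0,"ry":0,"rz":0,"claw":0},{"tx":0,"ty":0,"tz":0,"rx":0,"ry":0,"rz":0,"claw":0}]'
python3 -m handwheel '[{"tx":0,"ty":0,"tz":-0.003,"rx":0,"ry":0,"rz":0,"claw":0},{"tx":0,"ty":0,"tz":-0.002,"rx":0,"ry":0,"rz":0,"claw":0},{"tx":0,"ty":0,"tz":0,"rx":0,"ry":0,"rz":0,"claw":0}]'
python3 -m handwheel '[{"tx":0,"ty":0,"tz":-0.0015,"rx":0,"ry":0,"rz":0,"claw":0},{"tx":0,"ty":0,"tz":0,"rx":0,"ry":0,"rz":0,"claw":0}]'
)|grep -E "time|ee_pos|contact|gap"
```

```text
time: 34.8
ee_pos: [468.2, -260.8, 146.0]
contact_force: [0.6, -0.6, -0.9]
finger_gap: 0.327
time: 35.3
ee_pos: [497.0, -254.7, 145.7]
contact_force: [-0.7, 0.5, -0.3]
finger_gap: 0.329
time: 35.6
ee_pos: [495.8, -255.2, 140.3]
contact_force: [0.5, -0.0, -1.0]
finger_gap: 0.33
time: 35.8
ee_pos: [496.1, -255.2, 139.5]
contact_force: [-3.2, 0.7, 6.2]
finger_gap: 0.33
```

Contact with the prongs is where expected. I lower slightly with a light grip to square it, then release.

```bash
(python3 -m handwheel '[{"tx":0,"ty":0,"tz":-0.001,"rx":0,"ry":0,"rz":0,"claw":0},{"tx":0,"ty":0,"tz":-0.0005,"rx":0,"ry":0,"rz":0,"claw":0},{"tx":0,"ty":0,"tz":0,"rx":0,"ry":0,"rz":0,"claw":0}]' 8
python3 -m handwheel '[{"tx":0,"ty":0,"tz":0,"rx":0,"ry":0,"rz":0,"claw":0.034},{"tx":0,"ty":0,"tz":0,"rx":0,"ry":0,"rz":0,"claw":0.038},{"tx":0,"ty":0,"tz":0,"rx":0,"ry":0,"rz":0,"claw":0.045},{"tx":0,"ty":0,"tz":0,"rx":0,"ry":0,"rz":0,"claw":0.094},{"tx":0,"ty":0,"tz":0,"rx":0,"ry":0,"rz":0,"claw":0.094}]'
python3 -m handwheel '[{"tx":0,"ty":0,"tz":0,"rx":0,"ry":0,"rz":0,"claw":0.094},{"tx":0,"ty":0,"tz":0.01,"rx":0,"ry":0,"rz":0,"claw":0.094},{"tx":0,"ty":0,"tz":0.035,"rx":0,"ry":0,"rz":0,"claw":0.094},{"tx":0,"ty":0,"tz":0.04,"rx":0,"ry":0,"rz":0,"claw":0.094},{"tx":-0.01,"ty":0.02,"tz":0.035,"rx":0,"ry":0,"rz":0,"claw":0.094}]')|grep -E "time|ee_pos|contact|gap"
python3 - <<'E'
from h import *
s=cam('side','s19.png')
hs=cv2.GaussianBlur(cv2.cvtColor(s['img'],cv2.COLOR_RGB2HSV),(3,3),0);m=cv2.inRange(hs,(12,60,60),(21,132,220));st=cv2.inRange(hs,(0,0,110),(180,45,255))
u0=323;print('expect top,under,foot',[proj(s,[500,-254,z]).round(1).tolist() for z in(171,125,25)])
for v in range(285,350,3): print(v,''.join('#' if m[v,u] else ('=' if st[v,u] else '.') for u in range(u0-22,u0+35)),u0-22)
E
```

```text
time: 36.1
ee_pos: [496.8, -255.0, 138.4]
contact_force: [0.8, 1.9, 8.6]
finger_gap: 0.332
time: 36.6
ee_pos: [496.2, -255.1, 137.7]
contact_force: [-0.8, -0.3, 0.6]
finger_gap: 0.61
time: 37.1
ee_pos: [486.5, -236.5, 260.0]
contact_force: [0.1, -0.2, 0.4]
finger_gap: 0.994
expect top,under,foot [[322.6, 291.2], [322.4, 306.6], [322.1, 338.0]]
285 ================================........#................ 301
288 ==================.######.======....####................. 301
291 ===============.#############===..###.................... 301
294 ===============#########################................. 301
297 .........====..##############.==========.###............. 301
300 .......####...##############.==============.##........... 301
303 ..........#########################===========##......... 301
306 .......#.===...#############....###.============#........ 301
309 .......##.....#############.=============...###.......... 301
312 .................####.============.##......#............. 301
315 ..............##.........=..###.....#.....##............. 301
318 ...............##....####...........#.....##............. 301
321 ..................#####............##.....##............. 301
324 ..................######...###............##............. 301
327 ...............#############..............#.............. 301
330 ............################................#............ 301
333 .....###.....################.................#.......... 301
336 .............################...................##....... 301
339 .............###############........................#.... 301
342 ...............##########................................ 301
345 ...##...................................................# 301
348 .....##................................................#. 301
```

The stirrer hangs upright in the fork (top u=322.5, foot u≈321.5, as expected). Now the lid: I move the camera over it.

```bash
(python3 -m handwheel '[{"tx":-0.006,"ty":0.03,"tz":0,"rx":0,"ry":0,"rz":0,"claw":0.094},{"tx":-0.009,"ty":0.045,"tz":0,"rx":0,"ry":0,"rz":0,"claw":0.094},{"tx":-0.009,"ty":0.045,"tz":0,"rx":0,"ry":0,"rz":0,"claw":0.094},{"tx":-0.009,"ty":0.045,"tz":0,"rx":0,"ry":0,"rz":0,"claw":0.094},{"tx":-0.009,"ty":0.045,"tz":0,"rx":0,"ry":0,"rz":0,"claw":0.094}]'
python3 -m handwheel '[{"tx":-0.009,"ty":0.045,"tz":0,"rx":0,"ry":0,"rz":0,"claw":0.094},{"tx":-0.009,"ty":0.045,"tz":0,"rx":0,"ry":0,"rz":0,"claw":0.094},{"tx":-0.009,"ty":0.045,"tz":0,"rx":0,"ry":0,"rz":0,"claw":0.094},{"tx":-0.009,"ty":0.045,"tz":0,"rx":0,"ry":0,"rz":0,"claw":0.094},{"tx":-0.009,"ty":0.045,"tz":0,"rx":0,"ry":0,"rz":0,"claw":0.094}]'
python3 -m handwheel '[{"tx":-0.005,"ty":0.03,"tz":0,"rx":0,"ry":0,"rz":0,"claw":0.094},{"tx":0,"ty":0.015,"tz":0,"rx":0,"ry":0,"rz":0,"claw":0.094},{"tx":0,"ty":0,"tz":0,"rx":0,"ry":0,"rz":0,"claw":0.094}]')|grep -E "time|ee_pos|contact|gap"
python3 - <<'E'
from h import *
w=cam('wrist','w20.png');t=cam('top','t20.png');e=status.get_state()['ee_pos'];print(e,proj(w,[463,280.5,62]),proj(w,[463,280.5,30]))
def knob(c,box):
    h=cv2.cvtColor(c['img'],cv2.COLOR_RGB2HSV);x0,y0,x1,y1=box;k=max(cv2.findContours(cv2.inRange(h,(0,0,0),(180,255,60))[y0:y1,x0:x1].copy(),0,2)[0],key=cv2.contourArea);return np.array(cv2.minEnclosingCircle(k)[0])+[x0,y0],cv2.minEnclosingCircle(k)[1],cv2.boundingRect(k)
u,v=proj(w,[463,280.5,62]).astype(int)
print('w knob',knob(w,(u-45,max(0,v-45),u+45,v+45)));
h=cv2.cvtColor(w['img'],cv2.COLOR_RGB2HSV);m=cv2.inRange(h,(0,0,100),(180,50,255));m[300:]=0
k=max(cv2.findContours(m,0,2)[0],key=cv2.contourArea);print('lid disc',cv2.contourArea(k),cv2.minEnclosingCircle(k),cv2.fitEllipse(k))
p=cv2.fitEllipse(cv2.convexHull(k))[0];print('plate z30',onz(w,*p,30).round(1))
for z in(62,):print('knob',onz(w,*knob(w,(u-45,max(0,v-45),u+45,v+45))[0],z).round(1),'top-cam',onz(t,*knob(t,(205,260,240,295))[0],z).round(1))
print(two(w,knob(w,(u-45,max(0,v-45),u+45,v+45))[0],load('top0'),(220.9,276.4)))
s0=cam('side','s20.png')
E
```

```text
time: 37.65
ee_pos: [443.6, -23.3, 258.3]
contact_force: [1.3, 0.6, -0.1]
finger_gap: 0.999
time: 38.15
ee_pos: [398.6, 201.7, 258.5]
contact_force: [1.3, -0.4, 0.2]
finger_gap: 1.001
time: 38.45
ee_pos: [393.7, 246.9, 258.2]
contact_force: [0.4, 0.7, 0.5]
finger_gap: 1.0
[394.3006929  244.53356028 257.86598926] [322.73232495 145.90516104] [322.6637253  145.93040775]
w knob (array([321.66971207, 143.10313416]), 15.711753845214844, (30, 28, 30, 31))
lid disc 16990.5 ((588.3582763671875, 183.5), 96.80316925048828) ((571.6426391601562, 185.3865509033203), (135.70828247070312, 170.8905029296875), 6.757153034210205)
plate z30 [564.5 -19.7  30. ]
knob [464.9 282.7  62. ] top-cam [464.1 280.6  62. ]
(array([464.55239624, 282.64109346,  49.17184055]), np.float64(0.9554751072310008))
```

```bash
python3 - <<'E'
from h import *
w=load('w20');s=load('s20');t=load('t20')
h=cv2.cvtColor(w['img'],cv2.COLOR_RGB2HSV);m=cv2.inRange(h,(0,0,100),(180,50,255));m[280:]=0;m[:,460:]=0;m[:,:180]=0
k=max(cv2.findContours(m,0,2)[0],key=cv2.contourArea);E=cv2.fitEllipse(cv2.convexHull(k));print('lid',E,'plate z30',onz(w,*E[0],30).round(1))
h=cv2.cvtColor(t['img'],cv2.COLOR_RGB2HSV);m=cv2.inRange(h,(0,0,100),(180,60,255));z=np.zeros_like(m);z[235:315,180:265]=m[235:315,180:265]
k=max(cv2.findContours(z,0,2)[0],key=cv2.contourArea);Et=cv2.fitEllipse(cv2.convexHull(k));print('top',Et,onz(t,*Et[0],30).round(1))
for P in([464.5,281.7,62],[464.5,281.7,30]): print('side exp',proj(s,P).round(1))
u,v=proj(s,[464.5,281.7,55]).astype(int)
hs=cv2.cvtColor(s['img'],cv2.COLOR_RGB2HSV);d=cv2.inRange(hs,(0,0,0),(180,255,70))[v-15:v+20,u-15:u+16]
for r in range(0,35,2): print(v-15+r,''.join('#' if x else '.' for x in d[r]),u-15)
E
```

```text
lid ((321.6089782714844, 139.775146484375), (136.2209014892578, 141.77708435058594), 179.67578125) plate z30 [468.2 284.4  30. ]
top ((222.32261657714844, 270.61407470703125), (52.60658645629883, 64.33741760253906), 89.28170776367188) [477.1 282.2  30. ]
side exp [255.4 217.6]
side exp [256.  226.2]
204 ............................... 240
206 ............................... 240
208 ............................... 240
210 ............................... 240
212 ............................... 240
214 ............................... 240
216 ............................... 240
218 ............########........... 240
220 ............########........... 240
222 ............#########.......... 240
224 ............########........... 240
226 .............######............ 240
228 ............................... 240
230 ............................... 240
232 ............................... 240
234 ............................... 240
236 ............................... 240
238 ............................... 240
```

```bash
python3 - <<'E'
from h import *
w=load('w20');im=cv2.GaussianBlur(w['img'].astype(np.float32),(0,0),1);g=im[...,0]-im[...,2]
for z,ctr in((30,(465,282)),(0,(465,282))):
    P=[]
    for a in np.radians(np.arange(0,360,4)):
        rs=np.arange(66,84,.25);q=np.array([proj(w,[ctr[0]+r*np.cos(a),ctr[1]+r*np.sin(a),z]) for r in rs]).astype(np.float32)
        v=cv2.remap(g,q[:,0],q[:,1],1).ravel();d=np.gradient(v);i=d.argmax()
        if q[:,1].max()<260: P.append([ctr[0]+rs[i]*np.cos(a),ctr[1]+rs[i]*np.sin(a)])
    P=np.array(P)
    for _ in range(4):
        s=np.linalg.lstsq(np.c_[2*P,np.ones(len(P))],(P**2).sum(1),rcond=None)[0];r=np.sqrt(s[2]+s[0]**2+s[1]**2);e=abs(np.hypot(*(P-s[:2]).T)-r);P=P[e<max(1,2*np.median(e))]
    print(z,s[:2].round(1),r.round(1),len(P),e.std().round(2))
E
(python3 -m handwheel '[{"tx":0.025,"ty":0.013,"tz":-0.02,"rx":0,"ry":0,"rz":0,"claw":0.094},{"tx":0.03,"ty":0.016,"tz":-0.03,"rx":0,"ry":0,"rz":0,"claw":0.094},{"tx":0.0155,"ty":0.0085,"tz":-0.03,"rx":0,"ry":0,"rz":0,"claw":0.094},{"tx":0,"ty":0,"tz":-0.045,"rx":0,"ry":0,"rz":0,"claw":0.094},{"tx":0,"ty":0,"tz":-0.025,"rx":0,"ry":0,"rz":0,"claw":0.094}]' 20)|grep -E "time|ee_pos|contact|gap"
```

```text
30 [464.8 282.8] 74.1 90 0.16
0 [465.  282.8] 79.7 90 0.18
time: 39.1
ee_pos: [464.4, 280.6, 104.7]
contact_force: [-0.4, 0.0, 0.4]
finger_gap: 0.998
```

The lid centre is (464.8,282.8), with a fitted radius of 74 at z=30 that confirms its height. I descend and grip the knob.

```bash
(python3 -m handwheel '[{"tx":0,"ty":0.0006,"tz":-0.03,"rx":0,"ry":0,"rz":0,"claw":0.07},{"tx":0,"ty":0,"tz":-0.022,"rx":0,"ry":0,"rz":0,"claw":0.06},{"tx":0,"ty":0,"tz":-0.01,"rx":0,"ry":0,"rz":0,"claw":0.05},{"tx":0,"ty":0,"tz":-0.003,"rx":0,"ry":0,"rz":0,"claw":0.045},{"tx":0,"ty":0,"tz":0,"rx":0,"ry":0,"rz":0,"claw":0.038}]' 20
python3 -m handwheel '[{"tx":0,"ty":0,"tz":0,"rx":0,"ry":0,"rz":0,"claw":0.03},{"tx":0,"ty":0,"tz":0,"rx":0,"ry":0,"rz":0,"claw":0},{"tx":0,"ty":0,"tz":0,"rx":0,"ry":0,"rz":0,"claw":0},{"tx":0,"ty":0,"tz":0,"rx":0,"ry":0,"rz":0,"claw":0},{"tx":0,"ty":0,"tz":0,"rx":0,"ry":0,"rz":0,"claw":0}]' 40
python3 -m handwheel '[{"tx":0,"ty":0,"tz":0,"rx":0,"ry":0,"rz":0,"claw":0}]' 40)|grep -E "time|ee_pos|contact|gap|finger_force"
```

```text
time: 39.6
ee_pos: [465.2, 282.8, 43.3]
contact_force: [-0.2, -0.4, 0.9]
finger_gap: 0.613
finger_force: 0.0
time: 40.1
ee_pos: [465.1, 283.1, 43.3]
contact_force: [-2.1, -2.4, 7.5]
finger_gap: 0.334
finger_force: 40.0
time: 40.2
ee_pos: [465.1, 283.1, 43.3]
contact_force: [-1.3, -1.2, 8.6]
finger_gap: 0.336
finger_force: 40.0
```

```bash
(python3 -m handwheel '[{"tx":0,"ty":0,"tz":0.02,"rx":0,"ry":0,"rz":0,"claw":0},{"tx":0,"ty":0,"tz":0.04,"rx":0,"ry":0,"rz":0,"claw":0},{"tx":0.003,"ty":-0.01,"tz":0.045,"rx":0,"ry":0,"rz":0,"claw":0},{"tx":0.009,"ty":-0.03,"tz":0.022,"rx":0,"ry":0,"rz":0,"claw":0},{"tx":0.012,"ty":-0.04,"tz":0,"rx":0,"ry":0,"rz":0,"claw":0}]'
python3 -m handwheel '[{"tx":0.013,"ty":-0.042,"tz":0,"rx":0,"ry":0,"rz":0,"claw":0},{"tx":0.013,"ty":-0.042,"tz":0,"rx":0,"ry":0,"rz":0,"claw":0},{"tx":0.013,"ty":-0.042,"tz":0,"rx":0,"ry":0,"rz":0,"claw":0},{"tx":0.012,"ty":-0.038,"tz":0,"rx":0,"ry":0,"rz":0,"claw":0},{"tx":0.009,"ty":-0.028,"tz":0,"rx":0,"ry":0,"rz":0,"claw":0}]'
python3 -m handwheel '[{"tx":0.004,"ty":-0.0123,"tz":0,"rx":0,"ry":0,"rz":0,"claw":0},{"tx":0,"ty":0,"tz":0,"rx":0,"ry":0,"rz":0,"claw":0},{"tx":0,"ty":0,"tz":0,"rx":0,"ry":0,"rz":0,"claw":0}]')|grep -E "time|ee_pos|eef|contact|gap|finger_force"
python3 - <<'E'
from h import *
w=cam('wrist','w21.png');e=status.get_state()['ee_pos'];print(e)
# lid plate edge check at its height, in front half (image upper)
z0=e[2]-43.3
im=cv2.GaussianBlur(w['img'].astype(np.float32),(0,0),1);g=im.mean(2)
for z,nm in((z0+30,'plate'),(z0,'skirt low')):
    print(nm,[proj(w,[e[0]+75*np.cos(a),e[1]+75*np.sin(a),z]).round().tolist() for a in(-.6,.46,1.5)])
a=.463;rs=np.arange(55,110,2.);print([ (r,g[tuple(proj(w,[e[0]+r*np.cos(a),e[1]+r*np.sin(a),z0+30]).round().astype(int)[::-1])].round()) for r in rs if 0<proj(w,[e[0]+r*np.cos(a),e[1]+r*np.sin(a),z0+30])[1]<480])
E
```

```text
time: 40.7
ee_pos: [489.7, 204.3, 173.1]
eef_rot: [-3.056, -0.727, -0.008]
contact_force: [1.1, -0.8, -2.6]
finger_gap: 0.333
finger_force: 40.0
time: 41.2
ee_pos: [549.1, 8.1, 169.7]
eef_rot: [3.058, 0.719, -0.0]
contact_force: [-0.2, 0.4, -1.7]
finger_gap: 0.331
finger_force: 40.0
time: 41.5
ee_pos: [552.4, 0.1, 169.7]
eef_rot: [-3.056, -0.724, 0.0]
contact_force: [-0.9, -0.6, -1.1]
finger_gap: 0.332
finger_force: 40.0
[5.52431955e+02 4.64189380e-01 1.69808018e+02]
plate [[444.0, 224.0], [321.0, 149.0], [199.0, 221.0]]
skirt low [[428.0, 214.0], [321.0, 149.0], [216.0, 211.0]]
[(np.float64(55.0), np.float32(213.0)), (np.float64(57.0), np.float32(215.0)), (np.float64(59.0), np.float32(218.0)), (np.float64(61.0), np.float32(217.0)), (np.float64(63.0), np.float32(217.0)), (np.float64(65.0), np.float32(220.0)), (np.float64(67.0), np.float32(219.0)), (np.float64(69.0), np.float32(218.0)), (np.float64(71.0), np.float32(224.0)), (np.float64(73.0), np.float32(224.0)), (np.float64(75.0), np.float32(223.0)), (np.float64(77.0), np.float32(235.0)), (np.float64(79.0), np.float32(235.0)), (np.float64(81.0), np.float32(204.0)), (np.float64(83.0), np.float32(178.0)), (np.float64(85.0), np.float32(154.0)), (np.float64(87.0), np.float32(134.0)), (np.float64(89.0), np.float32(132.0)), (np.float64(91.0), np.float32(129.0)), (np.float64(93.0), np.float32(132.0)), (np.float64(95.0), np.float32(132.0)), (np.float64(97.0), np.float32(134.0)), (np.float64(99.0), np.float32(132.0)), (np.float64(101.0), np.float32(129.0)), (np.float64(103.0), np.float32(134.0)), (np.float64(105.0), np.float32(132.0)), (np.float64(107.0), np.float32(137.0)), (np.float64(109.0), np.float32(141.0))]
```

```bash
(python3 -m handwheel '[{"tx":0.0006,"ty":-0.0017,"tz":-0.01,"rx":0,"ry":0,"rz":0,"claw":0},{"tx":0,"ty":0,"tz":-0.01,"rx":0,"ry":0,"rz":0,"claw":0},{"tx":0,"ty":0,"tz":0,"rx":0,"ry":0,"rz":0,"claw":0},{"tx":0,"ty":0,"tz":0,"rx":0,"ry":0,"rz":0,"claw":0}]'
python3 -m handwheel '[{"tx":0,"ty":0,"tz":-0.002,"rx":0,"ry":0,"rz":0,"claw":0},{"tx":0,"ty":0,"tz":-0.002,"rx":0,"ry":0,"rz":0,"claw":0}]'
python3 -m handwheel '[{"tx":0,"ty":0,"tz":-0.002,"rx":0,"ry":0,"rz":0,"claw":0},{"tx":0,"ty":0,"tz":0,"rx":0,"ry":0,"rz":0,"claw":0}]'
)|grep -E "time|ee_pos|eef|contact|gap"
```

```text
time: 41.95
ee_pos: [553.1, -2.6, 149.3]
eef_rot: [-3.057, -0.723, 0.001]
contact_force: [-0.2, -1.2, -1.6]
finger_gap: 0.33
time: 42.15
ee_pos: [553.6, -2.9, 145.8]
eef_rot: [3.057, 0.722, 0.001]
contact_force: [-0.5, -0.7, -1.2]
finger_gap: 0.332
time: 42.35
ee_pos: [553.3, -3.0, 143.5]
eef_rot: [-3.057, -0.722, 0.001]
contact_force: [-0.1, 0.0, -2.2]
finger_gap: 0.332
```

The skirt is already below the rim without contact. I centre y and go on down.

```bash
(python3 -m handwheel '[{"tx":-0.0003,"ty":0.0015,"tz":-0.002,"rx":0,"ry":0,"rz":0,"claw":0},{"tx":0,"ty":0,"tz":-0.003,"rx":0,"ry":0,"rz":0,"claw":0},{"tx":0,"ty":0,"tz":-0.003,"rx":0,"ry":0,"rz":0,"claw":0},{"tx":0,"ty":0,"tz":0,"rx":0,"ry":0,"rz":0,"claw":0}]'
python3 -m handwheel '[{"tx":0,"ty":0,"tz":-0.003,"rx":0,"ry":0,"rz":0,"claw":0},{"tx":0,"ty":0,"tz":-0.003,"rx":0,"ry":0,"rz":0,"claw":0},{"tx":0,"ty":0,"tz":-0.003,"rx":0,"ry":0,"rz":0,"claw":0},{"tx":0,"ty":0,"tz":0,"rx":0,"ry":0,"rz":0,"claw":0}]'
python3 -m handwheel '[{"tx":0,"ty":0,"tz":-0.002,"rx":0,"ry":0,"rz":0,"claw":0},{"tx":0,"ty":0,"tz":0,"rx":0,"ry":0,"rz":0,"claw":0}]'
python3 -m handwheel '[{"tx":0,"ty":0,"tz":-0.0015,"rx":0,"ry":0,"rz":0,"claw":0},{"tx":0,"ty":0,"tz":0,"rx":0,"ry":0,"rz":0,"claw":0}]'
)|grep -E "time|ee_pos|contact|gap"
```

```text
time: 42.75
ee_pos: [552.8, -1.5, 135.2]
contact_force: [-0.2, 0.2, -1.1]
finger_gap: 0.331
time: 43.15
ee_pos: [552.8, -1.5, 126.2]
contact_force: [-0.0, -0.2, -1.5]
finger_gap: 0.335
time: 43.35
ee_pos: [553.0, -1.5, 124.5]
contact_force: [-0.3, -0.5, -2.3]
finger_gap: 0.336
time: 43.55
ee_pos: [553.0, -1.5, 123.1]
contact_force: [-0.1, -0.5, -2.2]
finger_gap: 0.335
```

```bash
(python3 -m handwheel '[{"tx":0,"ty":0,"tz":-0.0015,"rx":0,"ry":0,"rz":0,"claw":0},{"tx":0,"ty":0,"tz":0,"rx":0,"ry":0,"rz":0,"claw":0}]'
python3 -m handwheel '[{"tx":0,"ty":0,"tz":-0.001,"rx":0,"ry":0,"rz":0,"claw":0},{"tx":0,"ty":0,"tz":0,"rx":0,"ry":0,"rz":0,"claw":0}]'
)|grep -E "time|ee_pos|contact|gap"
```

```text
time: 43.75
ee_pos: [553.2, -1.4, 122.3]
contact_force: [-4.3, -0.5, 8.3]
finger_gap: 0.334
time: 43.95
ee_pos: [553.3, -1.4, 122.2]
contact_force: [-12.4, -1.5, 27.4]
finger_gap: 0.334
```

Home at TCP z 122.2, against 122.3 predicted, with firm contact. I release and retreat.

```bash
(python3 -m handwheel '[{"tx":0,"ty":0,"tz":0.001,"rx":0,"ry":0,"rz":0,"claw":0},{"tx":0,"ty":0,"tz":0,"rx":0,"ry":0,"rz":0,"claw":0.045},{"tx":0,"ty":0,"tz":0,"rx":0,"ry":0,"rz":0,"claw":0.08},{"tx":0,"ty":0,"tz":0,"rx":0,"ry":0,"rz":0,"claw":0.094},{"tx":0,"ty":0,"tz":0,"rx":0,"ry":0,"rz":0,"claw":0.094}]'
python3 -m handwheel '[{"tx":0,"ty":0,"tz":0,"rx":0,"ry":0,"rz":0,"claw":0.094},{"tx":0,"ty":0,"tz":0.01,"rx":0,"ry":0,"rz":0,"claw":0.094},{"tx":0,"ty":0,"tz":0.04,"rx":0,"ry":0,"rz":0,"claw":0.094},{"tx":0,"ty":0,"tz":0.045,"rx":0,"ry":0,"rz":0,"claw":0.094},{"tx":-0.03,"ty":0,"tz":0.035,"rx":0,"ry":0,"rz":0,"claw":0.094}]'
python3 -m handwheel '[{"tx":-0.04,"ty":-0.02,"tz":0,"rx":0,"ry":0,"rz":0,"claw":0.094},{"tx":0,"ty":-0.015,"tz":0,"rx":0,"ry":0,"rz":0,"claw":0.094},{"tx":0,"ty":0,"tz":0,"rx":0,"ry":0,"rz":0,"claw":0.094}]')|grep -E "time|ee_pos|contact|gap"
python3 - <<'E'
from h import *
w=cam('wrist','w22.png');s=cam('side','s22.png');t=cam('top','t22.png')
def radial(w,ctr,z):
    im=cv2.GaussianBlur(w['img'].astype(np.float32),(0,0),1);g=im.mean(2);P=[]
    for a in np.radians(np.arange(0,360,4)):
        rs=np.arange(66,84,.25);q=np.array([proj(w,[ctr[0]+r*np.cos(a),ctr[1]+r*np.sin(a),z]) for r in rs]).astype(np.float32)
        if q[:,1].max()>260 or q[:,1].min()<2: continue
        v=cv2.remap(g,q[:,0],q[:,1],1).ravel();i=abs(np.gradient(v)).argmax();P.append([ctr[0]+rs[i]*np.cos(a),ctr[1]+rs[i]*np.sin(a)])
    P=np.array(P)
    for _ in range(5):
        q=np.linalg.lstsq(np.c_[2*P,np.ones(len(P))],(P**2).sum(1),rcond=None)[0];r=np.sqrt(q[2]+q[0]**2+q[1]**2);e=abs(np.hypot(*(P-q[:2]).T)-r);P=P[e<max(1,2*np.median(e))]
    return q[:2].round(1),r.round(1),len(P)
print('lid at z109',radial(w,(552.8,-1.5),109))
hs=cv2.cvtColor(s['img'],cv2.COLOR_RGB2HSV)
u,v=proj(s,[552.8,-1.5,141]).astype(int);d=cv2.inRange(hs,(0,0,0),(180,255,70))[v-8:v+16,u-12:u+13];ys,xs=np.where(d)
print('knob side',xs.min()+u-12,xs.max()+u-12,ys.min()+v-8,ys.max()+v-8,'expect top centre',proj(s,[552.8,-1.5,141]).round(1),'bottom',proj(s,[552.8,-1.5,117]).round(1))
h=cv2.GaussianBlur(hs,(3,3),0);m=cv2.inRange(h,(12,60,60),(21,132,220))
for r in(297,303,336): x=np.where(m[r,305:345])[0]+305;print(r,x.min(),x.max())
# bystanders: change from start in top view
a=load('top0')['img'].astype(int);D=np.abs(a-t['img'].astype(int)).sum(2)
for n,(x0,y0,x1,y1) in dict(brush=(235,115,310,182),pliers=(408,155,485,198),pail=(80,285,145,340),decoy=(492,222,540,255)).items(): print(n,(D[y0:y1,x0:x1]>90).mean().round(3))
E
```

```text
time: 44.45
ee_pos: [553.1, -1.4, 121.6]
contact_force: [-0.2, -0.4, 0.2]
finger_gap: 0.635
time: 44.95
ee_pos: [524.7, -1.1, 254.6]
contact_force: [-1.5, 0.0, 0.1]
finger_gap: 0.998
time: 45.25
ee_pos: [482.7, -38.3, 252.9]
contact_force: [0.3, 0.3, 0.5]
finger_gap: 1.0
lid at z109 (array([552.7,  -1.8]), np.float64(75.5), 67)
knob side 306 315 238 251 expect top centre [310.2 239.5] bottom [310.2 246.8]
297 315 344
303 311 335
336 314 329
brush 0.0
pliers 0.0
pail 0.0
decoy 0.0
```

The lid is home: centre (552.7,-1.8), r 75.5 at the right height. The stirrer is in its fork and the bystanders haven't moved.

```bash
python3 -c "
from workcell import ctrl
print(ctrl.finish_job())"
```

```text
the job is handed in; nothing more can be done
None
```

The job is handed in at about 45 s on the robot's clock: beads stirred and still in the pot, stirrer hung in its fork, lid home, bystanders unmoved. The beads look alike, so "all moved at least 42 mm" assumes their ring order held, and the last short push skimmed about 1.5 mm above the floor.

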